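Fit the lamp unit into its sprung bayonet base

ROBOT

A 6-joint arm with a two-finger parallel gripper is mounted at the origin on a cart in front of the work surface, level with it; the furniture and walls round the work are solid. World frame = base frame: x ahead of the robot, y to its left, z up, the work surface at z = 0. Lengths are in m, angles in rad, forces in N, time in s.
With the tool pointing down it reaches from about 0.15 to 0.775 m from the base axis. Payload 6.1 kg.
Tool frame: the origin (TCP) lies midway between the tips of the shut fingers; the grasp point (between the pads) lies 19 mm behind it; z points along the fingers, y is the direction in which the jaws open and shut (so a half turn about z gives the same grasp; the last joint's range is limited). The gripper opens to 85 mm and grips with 20 to 120 N. Pads are 22 mm wide; open, the fingers measure 114 mm over their backs; the gripper's body (76 mm by 85 mm) begins 54 mm behind the grasp point. The pads swing forward as they close: fully open they stand 13 mm farther back than shut.
Start: joints at [-1.26, 0.126, -0.04, 1.405, 0, 1.571], TCP at [0.161, -0.5, 0.231] pointing down, gripper open.
Joint ranges: [-2.72, 2.72], [-0.95, 1.95], [-1.27, 1.35], [-1.78, 2.02], [-1.46, 1.47], [-3.14, 3.14]. Speed limits (rad/s): [2.39, 2.39, 3.01, 3.14, 3.14, 3.14].

INTERFACE

Orientations are given as a 3x3 rotation matrix whose columns are the frame's x, y, z axes.
In Python, from workcell import ctrl gives the robot as it stands. The module is installed in compiled form; this text tells all that it offers.
- The arm moves only by the tool arm_command, never from a script. Its argument "plan" is a list of rows, each an object with "dr": the turn, a rotation vector about the tool's x, y, z in rad, a list of three; "travel": the shift along the tool's x, y, z in cm, a list of three; "jaw": the closure, from -1 (fully open) to 1 (shut). A call has 1 to 20 rows; each row shifts and turns the pose as measured when the row begins, along the tool's axes as they then stand; what a row does not reach is not made up. A row lasts 1/12 s, in which the tool goes at most 41.7 mm and 7.16 degrees, less where a joint would pass 70% of its speed; a pose out of reach is approached as far as the arm can. A call with a gripper value outside its range is refused whole. The fingers move at their own pace and stop on an object; the grip force is fixed at half the most. Time passes only in rows, so rows that do not move let the fingers close. It gives the time, the measured TCP pose, the force and the opening at its end, in the units of the state.
- ctrl.get_state(): the state, without advancing time (a new reading comes with each control period).
- ctrl.get_image(name): name is "scene" or "side" or "wrist"; returns a dict with "pixels" (480x640x3 uint8, red, green, blue), "z_map" (480x640 float32, m along the optical axis (not along the pixel's ray), 0 where there is no reading), "fx", "fy", "cx", "cy" (pixels), "pose" (4x4, takes a point from camera to world coordinates). Camera axes: x right, y down, z forward; pixel columns grow to the right and rows downward; lengths in m; the calibration is good to about 2 mm. The wrist camera is an equidistant fisheye: a pixel r from the principal point sees the ray r / f radians off the axis. A picture is of the moment at which its call begins.
- ctrl.close_job(): hands the job in, once; it reports no verdict.
The state is a dict: "time": time; "joint_pos": joint angles; "qd": joint speeds; "tau": joint torques, N m; "ee_pos": TCP position; "tool_rot": TCP orientation; "wrist_force": force on the tool from outside, world axes, zero at the start; "wrist_torque": the same for the moment, N m; "grip_width": finger opening in m.
Only numpy, scipy, OpenCV 4.12 (cv2) and the standard library are available. Lean on these libraries where they do the work, as an engineer would, in place of code of your own. Each camera call takes 0.05 s, during which the arm holds its last target.

TASK

Take the lamp unit off its sloping rest, stand it upright on a clear part of the worktop and let go of it, then take it again from above by its bar grip. Put it into the bayonet base with its side lugs in the two entry slots, push it down against the spring, turn it clockwise (seen from above) about a quarter turn to the stop, and let it spring back up so that it is locked home and upright. Do not let the lamp fall over, and leave the jar, the petri dish and the timer where they are.

Things in the scene. Friction and masses are not known exactly. Their poses are not given: they have to be found in the camera images.
- lamp_mid (a point): Lamp unit, 132 mm tall, 0.32 kg, loose: a round column 50 mm across, 80 mm tall (metal foot, white ribbed middle, grey cap) with a flat grey bar grip on top. This point: on the axis, 66 mm above the foot face. z: from foot to grip. x: wide direction of the grip and line of the two lugs (a half turn about z looks the same). Starts lying 35 deg from level, grip end up, its x in the vertical plane.
- lamp_grip (a point): Place to hold the lamp's bar grip, on the axis 110 mm above the foot face; axes as lamp_mid. The bar is 54 mm wide (x), 22 mm thick (y), from 80 to 132 mm above the foot face.
- lamp_foot (a point): Centre of the lamp's flat foot face, 50 mm across, on which it stands by itself; axes as lamp_mid. Two lugs stand out of the column along +x and -x to 34 mm from the axis, 12 mm wide, from 16 to 24 mm above the foot.
- lamp_rest: Fixed sloping rest: grey plate 150 x 74 x 8 mm, two low rubber V supports under the lying column and a stop behind its foot; nothing beside or above the bar grip. Origin at the worktop. x: level direction in which the grip end points and rises; the lamp's foot starts at x = -60, z = 45 mm here. Lift the lamp straight up out of it.
- lamp_base: Fixed bayonet base: square plate 130 x 130 x 14 mm with a round upright collar 92 mm across, its open mouth 66 mm above the worktop. Origin on the axis at the worktop, z up. Inside, the locking pockets lie 80 deg (1.40 rad) clockwise from the entry slots, seen from above; two ribs outside the collar mark them. Hard stop 6 deg farther.
- socket_mouth (a point): Centre of the collar's mouth, at its top face, z up. x: line of the two entry slots (18 mm wide, to 37 mm from the axis; bore 54 mm). Lugs enter with the lamp's x along it, either way round. Foot depth below this plane: over 36 mm the lugs are under the roof and can turn (40 mm is good, 44 the bottom). Let go in the pockets, it springs up and locks at 30 mm.
- specimen_jar: Bystander: white specimen jar with screw lid, 56 mm wide, 72 mm tall, standing on the worktop; origin at its underside.
- petri_dish: Bystander: flat petri dish, 61 mm wide, 15 mm tall; origin at its underside.
- lab_timer: Bystander: small lab timer, 55 x 66 x 34 mm; origin at its underside.
- spring_plate (a joint): Sprung plate in the base that the lamp's foot pushes down: 0 = up (its top 22 mm below the mouth), 0.022 m = bottom. It pushes up with 6 N at 0 and 15 N at the bottom (the lamp's weight of 3 N helps to press it).
Not all that is in view belongs to the job. What is shaped like the part that bears lamp_mid but blue or orange is not meant.

How it is judged:
By the outcome, as a careful person would: the job done as asked, in the order asked, and still so for the second after the job is handed in, with the robot touching nothing.
It also fails if it takes over 54 s, if anything falls off the work surface, if the arm or the gripper's body presses on something with over 40 N, if the wrist force passes 120 N, or if a joint passes its speed limit or range.

## Working session

There is one attempt and no reset: what is moved stays moved. The work goes in short steps, Python scripts to look and compute and a tool call to move; the robot and the scene stay as the last step left them, time stands still between calls to the robot, and variables do not carry over. Pictures are saved under pics/ and viewed, and the job is handed in when it is done.

Besides the shell and the picture viewer there is one more tool, called after "Request:" as name([rows], argument=value, ...), one row to a line, values as JSON. arm_command: Moves the arm, as the interface text tells. Its arguments: {"type":"object","properties":{"plan":{"type":"array"}},"required":["plan"]}

```bash
mkdir -p pics
cat > h.py <<'E'
import numpy as np,cv2
from workcell import ctrl
def grab(n,f):
    im=ctrl.get_image(n); cv2.imwrite('pics/'+f,im['pixels'][:,:,::-1]); np.savez('pics/'+f[:-4]+'.npz',**im); return im
def cloud(im):
    z=im['z_map'];v,u=np.mgrid[:480,:640]
    P=np.stack([(u-im['cx'])/im['fx']*z,(v-im['cy'])/im['fy']*z,z],-1)
    return P@im['pose'][:3,:3].T+im['pose'][:3,3]
E
python3 - <<'E'
from h import *
s=ctrl.get_state();print(s)
for n in ('scene','side','wrist'):
    im=grab(n,n+'0.png');print(n,im['fx'],im['cx'],im['cy'],np.round(im['pose'],3).tolist(),ctrl.get_state()['time'])
E
```

```text
{'time': 0.0, 'joint_pos': array([-1.25999173e+00,  1.26387524e-01, -4.05880510e-02,  1.40535576e+00,
       -6.75078008e-06,  1.57080271e+00]), 'qd': array([-4.54836837e-04, -1.41782520e-03,  2.44723131e-04,  4.81994066e-04,
        1.25265614e-03, -4.17446570e-05]), 'tau': array([ 2.60465458e-03, -4.35919690e+01,  3.52921593e+01,  1.74232299e-02,
        1.61037165e-04,  1.41224461e-06]), 'ee_pos': array([ 0.16044017, -0.49948575,  0.23053363]), 'tool_rot': array([[ 9.52089761e-01,  3.05818344e-01, -4.75872013e-04],
       [ 3.05818714e-01, -9.52088643e-01,  1.45940157e-03],
       [-6.76056858e-06, -1.53501186e-03, -9.99998822e-01]]), 'wrist_force': array([0.23390479, 0.05105568, 0.58159665]), 'wrist_torque': array([-0.0284423 ,  0.02439537,  0.02122657]), 'grip_width': 0.08580705833957158}
scene 533.6826038843728 318.8432764261681 229.2209975984415 [[-0.547, -0.596, 0.588, -0.318], [-0.837, 0.398, -0.375, 0.428], [-0.01, -0.697, -0.717, 1.054], [0.0, 0.0, 0.0, 1.0]] 0.05
side 464.862163804846 322.7395866400351 245.59809615456183 [[-0.98, -0.142, 0.136, 0.326], [-0.196, 0.643, -0.741, 0.756], [0.018, -0.753, -0.658, 0.841], [0.0, 0.0, 0.0, 1.0]] 0.1
wrist 371.64829954431775 320.3787024212273 240.77450753074586 [[0.306, -0.907, -0.289, 0.236], [-0.952, -0.292, -0.091, -0.476], [-0.001, 0.303, -0.953, 0.372], [0.0, 0.0, 0.0, 1.0]] 0.15
```

View pics/scene0.png

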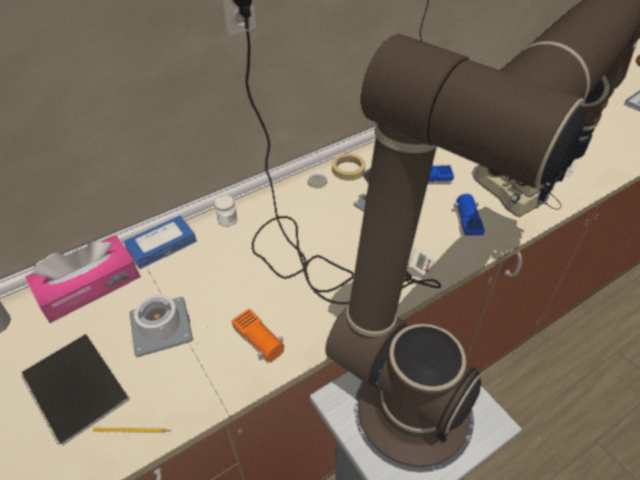

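View pics/side0.png

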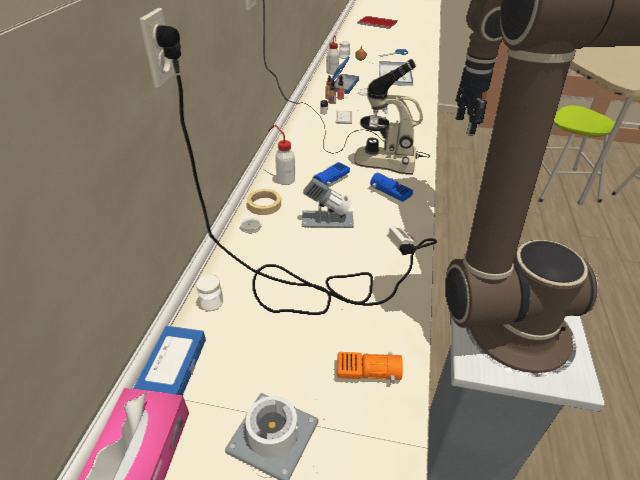

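View pics/wrist0.png

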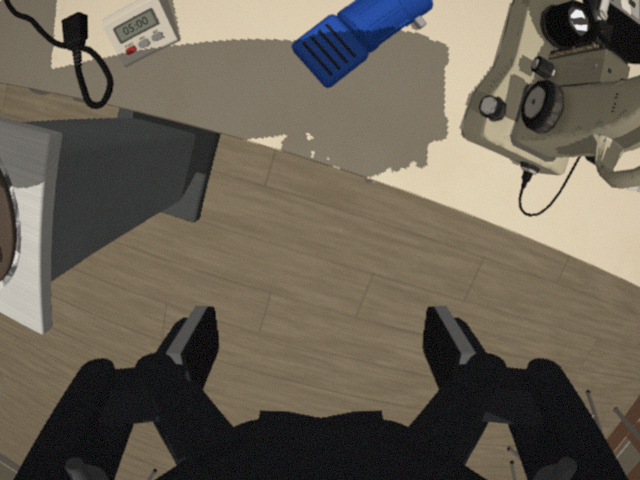

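The side view shows the lamp on its rest at about (328,205), grip to the left (world +x). The base is at (272,428), the jar at (208,292), the dish at (250,225) and the timer at (402,238). In the scene view the arm hides the lamp, and the base is at (157,318).

Run:
```python
from h import *
im=dict(np.load('pics/side0.npz'));P=cloud(im)
print(im['pose'][:3,3])
big=cv2.resize(im['pixels'][150:260,270:430],None,fx=5,fy=5,interpolation=cv2.INTER_CUBIC);cv2.imwrite('pics/s_rest.png',big[:,:,::-1])
big=cv2.resize(im['pixels'][380:480,215:335],None,fx=6,fy=6,interpolation=cv2.INTER_CUBIC);cv2.imwrite('pics/s_base.png',big[:,:,::-1])
for n,(u,v) in dict(foot=(347,208),col=(332,198),grip=(315,188),plate=(327,220),base=(272,428),jar=(208,285),dish=(250,225),timer=(402,238),cab=(330,245),orange=(370,366)).items(): print(n,np.round(P[v,u],3))
im=dict(np.load('pics/scene0.npz'));P=cloud(im)
for n,(u,v) in dict(base=(157,310),plate=(140,345),jar=(225,205),dish=(317,181),orange=(257,333),tim=(420,262)).items(): print(n,np.round(P[v,u],3))
```

```text
[0.32575194 0.75561936 0.84121721]
foot [ 0.452 -0.3    0.057]
col [ 0.495 -0.294  0.089]
grip [ 0.544 -0.293  0.116]
plate [ 0.506 -0.284  0.018]
base [0.482 0.365 0.043]
jar [0.713 0.08  0.072]
dish [ 0.715 -0.217  0.015]
timer [ 0.289 -0.233  0.031]
cab [ 0.481 -0.201 -0.002]
orange [0.325 0.197 0.042]
base [0.502 0.352 0.042]
plate [0.453 0.417 0.016]
jar [0.704 0.073 0.072]
dish [ 0.709 -0.224  0.011]
orange [0.312 0.191 0.052]
tim [ 0.289 -0.263  0.022]
```

View pics/s_rest.png

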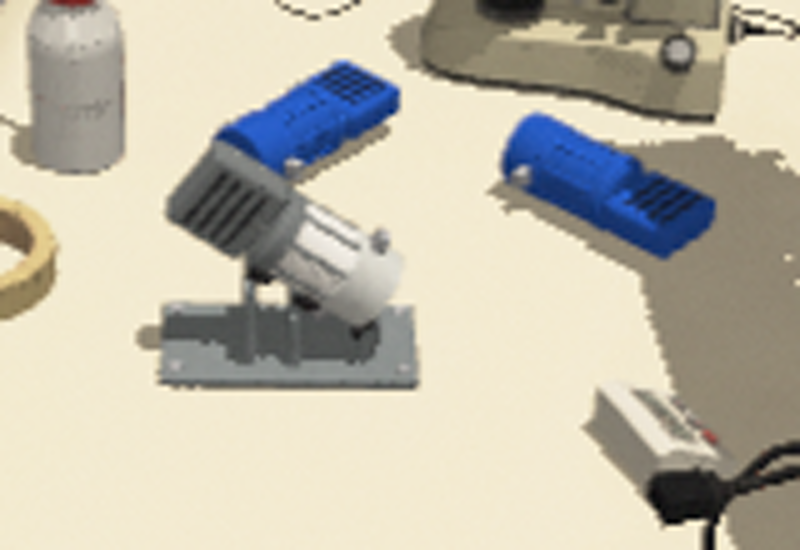

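View pics/s_base.png

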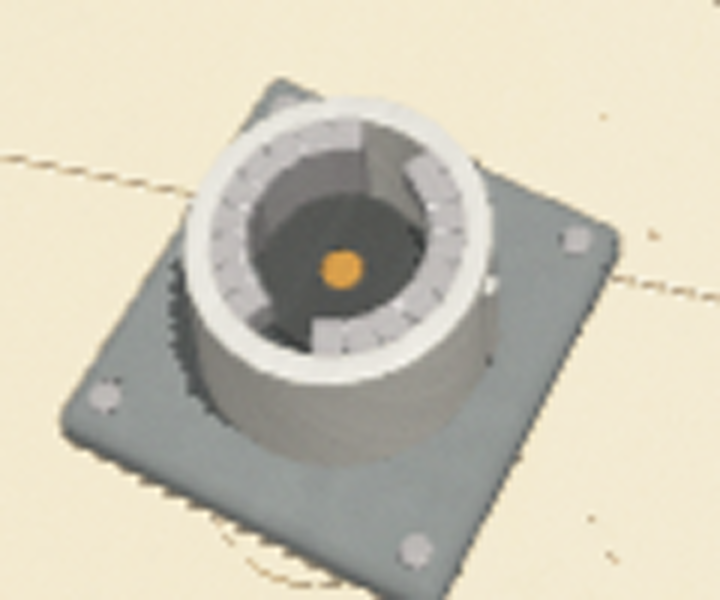

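```bash
cat >> h.py <<'E'
def topoint(im,uv,z):
    uv=np.atleast_2d(uv).astype(float)
    d=np.stack([(uv[:,0]-im['cx'])/im['fx'],(uv[:,1]-im['cy'])/im['fy'],np.ones(len(uv))],-1)@im['pose'][:3,:3].T
    o=im['pose'][:3,3]; return o+d*((z-o[2])/d[:,2])[:,None]
def proj(im,X):
    X=np.atleast_2d(X); q=(X-im['pose'][:3,3])@im['pose'][:3,:3]
    return np.stack([q[:,0]/q[:,2]*im['fx']+im['cx'],q[:,1]/q[:,2]*im['fy']+im['cy']],-1)
E
python3 - <<'E'
from h import *
from scipy.optimize import least_squares
for n in ('side','scene'):
    im=dict(np.load(f'pics/{n}0.npz'));P=cloud(im).reshape(-1,3)
    m=(np.abs(P[:,:2]-[0.49,0.36])<0.08).all(1)
    Q=P[m]; print(n,np.histogram(Q[:,2],bins=np.arange(-.005,.08,.005)))
    T=Q[(Q[:,2]>.061)&(Q[:,2]<.071)]
    r0=least_squares(lambda p:np.hypot(T[:,0]-p[0],T[:,1]-p[1])-p[2],[.49,.36,.04],loss='soft_l1',f_scale=.003)
    print(len(T),np.round(r0.x,4),T[:,2].mean(),T[:,:2].min(0),T[:,:2].max(0),(T[:,:2].min(0)+T[:,:2].max(0))/2)
    # foot-print: lamp
    m=(np.abs(P[:,:2]-[0.5,-0.29])<[0.12,.08]).all(1)&(P[:,2]>.003)
    Q=P[m];print(Q.min(0),Q.max(0),len(Q))
    pl=Q[(Q[:,2]>.004)&(Q[:,2]<.012)]
    if len(pl): print('plate',len(pl),pl.min(0),pl.max(0))
    g=topoint(im,[[0,0]],0)
E
```

```text
side (array([1417,  638,  174, 1891,  298,   79,   75,   83,   79,  519,  164,
        109,  132,  622,  640,    0]), array([-0.005,  0.   ,  0.005,  0.01 ,  0.015,  0.02 ,  0.025,  0.03 ,
        0.035,  0.04 ,  0.045,  0.05 ,  0.055,  0.06 ,  0.065,  0.07 ,
        0.075]))
1241 [0.4845 0.3605 0.0381] 0.06499825347662917 [0.43930353 0.31442487] [0.53014145 0.40574431] [0.48472249 0.36008459]
[ 0.38961095 -0.35540409  0.00300602] [ 0.61616624 -0.21365981  0.13992405] 1701
plate 661 [ 0.38961095 -0.35540409  0.00400018] [ 0.61616624 -0.22243047  0.01188787]
scene (array([505, 566, 146, 798, 399,  62,  68,  76,  79, 209, 138,  88,  95,
       303, 433,   9]), array([-0.005,  0.   ,  0.005,  0.01 ,  0.015,  0.02 ,  0.025,  0.03 ,
        0.035,  0.04 ,  0.045,  0.05 ,  0.055,  0.06 ,  0.065,  0.07 ,
        0.075]))
716 [0.4825 0.3604 0.0381] 0.06559008856792106 [0.43480816 0.31424017] [0.5301054  0.40547296] [0.48245678 0.35985657]
[ 0.39654909 -0.36860197  0.00300643] [ 0.61915652 -0.21219511  0.13528744] 264
plate 134 [ 0.50162558 -0.32420411  0.00401805] [ 0.61752694 -0.21420499  0.01191211]
```

```bash
cat >> h.py <<'E'
def rect(im,c,half,z,N=500,f=None):
    # top view: right = +x world? u -> +x, v -> -y
    a=np.linspace(-half,half,N); X,Y=np.meshgrid(c[0]+a,c[1]-a)
    uv=proj(im,np.stack([X.ravel(),Y.ravel(),np.full(X.size,z)],-1)).reshape(N,N,2).astype(np.float32)
    r=cv2.remap(im['pixels'],uv[...,0],uv[...,1],cv2.INTER_CUBIC)
    return r
E
python3 - <<'E'
from h import *
a=dict(np.load('pics/side0.npz'));b=dict(np.load('pics/scene0.npz'))
r=[cv2.resize(rect(i,(0.4835,0.36),.08,z),(400,400)) for i,z in((a,.066),(b,.066))]
for k in r: cv2.drawMarker(k,(200,200),(255,0,0),0,12)
cv2.imwrite('pics/rb.png',np.hstack(r)[:,:,::-1])
r=[cv2.resize(rect(a,(0.51,-0.29),.1,z),(400,400)) for z in(.008,.11)]
cv2.imwrite('pics/rl.png',np.hstack(r)[:,:,::-1])
r=cv2.resize(rect(a,(0.5,0.05),.4,0),(600,600))
cv2.imwrite('pics/rw.png',r[:,:,::-1])
E
```

```text
(no output)
```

View pics/rb.png

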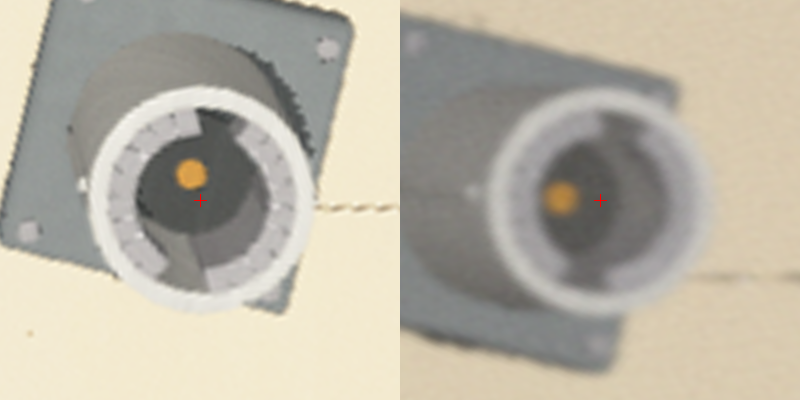

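View pics/rl.png

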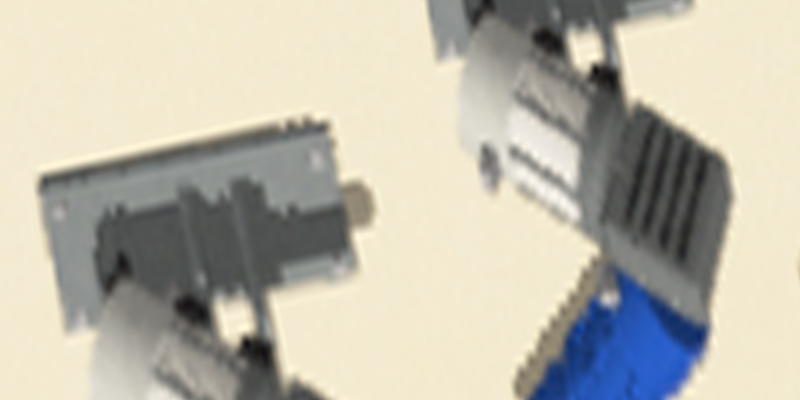

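View pics/rw.png

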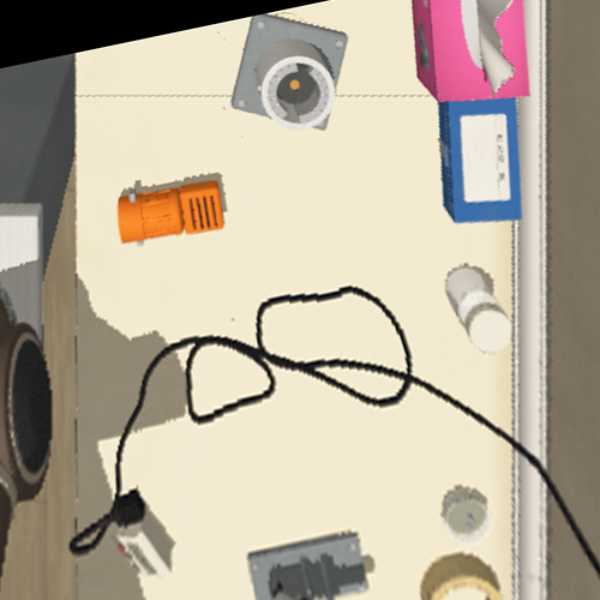

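Run:
```python
from h import *
im=dict(np.load('pics/side0.npz'));P=cloud(im);px=im['pixels'].astype(int)
sub=np.zeros((480,640),bool);sub[150:260,270:430]=1
blue=(px[...,2]-px[...,0])>60
m=sub&~blue&(np.abs(P[...,0]-.52)<.12)&(np.abs(P[...,1]+.29)<.09)&(P[...,2]>.02)
Q=P[m];print(len(Q))
for yaw in np.deg2rad([9,10,11,12,13]):
    ex=np.array([np.cos(yaw),np.sin(yaw)]);ey=np.array([-ex[1],ex[0]])
    # pts relative to rest origin guess
    a=(Q[:,:2]-[.509,-.303])@ex;b=(Q[:,:2]-[.509,-.303])@ey
    s=(a+.06)*np.cos(np.deg2rad(35))+(Q[:,2]-.045)*np.sin(np.deg2rad(35))
    t=-(a+.06)*np.sin(np.deg2rad(35))+(Q[:,2]-.045)*np.cos(np.deg2rad(35))
    f=(s>.09)&(s<.125)&(abs(t)<.022)
    A=np.polyfit(s[f],b[f],1);B=np.polyfit(t[f],b[f],1)
    print(np.rad2deg(yaw),f.sum(),np.median(b[f]),b[f].std(),A,B)
    c=(s<.07)
    print('  col bmax',np.percentile(b[c],[50,90,99]),'s range',np.percentile(s,[1,99]),'t grip',np.percentile(t[s>.09],[2,98]),'t col',np.percentile(t[(s>.03)&(s<.07)],[2,98]))
big=cv2.resize((m*255).astype(np.uint8)[150:260,270:430],None,fx=4,fy=4);cv2.imwrite('pics/m.png',big)
# timer, rw positions of cable
```

```text
974
9.0 195 0.004626789123522582 0.004864481848940672 [ 0.08083642 -0.00508108] [-0.17889165  0.00414047]
  col bmax [0.01174588 0.01810571 0.0221262 ] s range [0.00631129 0.13979711] t grip [-0.02986201  0.02126814] t col [-0.06136376  0.01932287]
10.0 197 0.004106954563239669 0.004857692269691784 [ 0.05226477 -0.00252777] [-0.17252492  0.00362285]
  col bmax [0.01221737 0.0183936  0.02184848] s range [0.00643296 0.13981187] t grip [-0.02992749  0.02130972] t col [-0.06162352  0.01933581]
11.0 197 0.0035526626708659715 0.004764831847743869 [ 0.03601106 -0.00125679] [-0.16319431  0.00309717]
  col bmax [0.01287405 0.01859972 0.02190739] s range [0.00656798 0.13977827] t grip [-0.02998579  0.02136234] t col [-0.06181713  0.01917173]
12.000000000000002 195 0.0032003920853438425 0.004579673615564613 [0.00871197 0.00128383] [-0.14755322  0.00264574]
  col bmax [0.01325102 0.01876287 0.02196119] s range [0.0067163  0.13978622] t grip [-0.03003808  0.02141261] t col [-0.06200824  0.01902191]
13.0 197 0.002736888825302736 0.004558581647399301 [-0.01325925  0.0032434 ] [-0.13880307  0.00221266]
  col bmax [0.01380995 0.01885938 0.02207561] s range [0.00687787 0.13976765] t grip [-0.03008129  0.02143979] t col [-0.06217632  0.01885159]
```

Run:
```python
from h import *
im=dict(np.load('pics/side0.npz'));P=cloud(im)
r=P[55:180,350:440].reshape(-1,3);r=r[(r[:,2]>.03)&(r[:,0]<.8)]
for z in(.03,.08,.13,.18,.23,.28):
    q=r[(r[:,2]>z)&(r[:,2]<z+.05)]
    if len(q):print(z,len(q),np.round(q.min(0),3),np.round(q.max(0),3))
R=ctrl.get_state()['tool_rot'];p=ctrl.get_state()['ee_pos']
print(R.T@(np.array([.50,-.31,.26])-p))
```

```text
0.03 1114 [ 0.242 -1.626  0.03 ] [ 0.605 -0.487  0.08 ]
0.08 461 [ 0.291 -0.709  0.08 ] [ 0.444 -0.62   0.13 ]
0.13 741 [ 0.274 -0.719  0.13 ] [ 0.473 -0.614  0.18 ]
0.18 440 [ 0.276 -0.686  0.18 ] [ 0.455 -0.633  0.23 ]
0.23 493 [ 0.302 -0.688  0.23 ] [ 0.458 -0.632  0.28 ]
0.28 344 [ 0.331 -0.671  0.28 ] [ 0.447 -0.641  0.33 ]
[ 0.38124376 -0.07667584 -0.02920919]
```

Request:
arm_command([
  {"dr": [0,0,0],"travel": [1.5,-2.5,-0.5],"jaw": -1},
  {"dr": [0,0,0.02],"travel": [3,-2,-0.5],"jaw": -1},
  {"dr": [0,0,0.02],"travel": [3.5,-1,-0.5],"jaw": -1},
  {"dr": [0,0,0.02],"travel": [4,-1,-0.5],"jaw": -1},
  {"dr": [0,0,0.02],"travel": [4,-0.7,-0.5],"jaw": -1},
  {"dr": [0,0,0.02],"travel": [4,-0.5,-0.5],"jaw": -1},
  {"dr": [0,0,0],"travel": [4,0,0],"jaw": -1},
  {"dr": [0,0,0],"travel": [4,0,0],"jaw": -1},
  {"dr": [0,0,0],"travel": [4,0,0],"jaw": -1},
  {"dr": [0,0,0],"travel": [4,0,0],"jaw": -1},
  {"dr": [0,0,0],"travel": [0,0,0],"jaw": -1},
])

```text
time: 1.07
ee_pos: [0.4987, -0.3329, 0.2573]
tool_rot: [[0.981, 0.196, -0.003], [0.196, -0.981, 0.005], [-0.002, -0.006, -1.0]]
wrist_force: [-1.8, 0.2, -1.1]
grip_width: 0.0852
```

Run:
```python
from h import *
im=grab('wrist','wrist1.png');s=ctrl.get_state();print(s['time'],s['ee_pos'],np.round(s['tool_rot'],3).tolist(),s['joint_pos'])
```

```text
1.1167 [ 0.49624509 -0.33335118  0.25771491] [[0.981, 0.195, -0.004], [0.195, -0.981, 0.005], [-0.003, -0.006, -1.0]] [-5.92355823e-01  2.75972160e-01  2.03044440e-01  1.50436813e+00
  1.70801622e-03  2.35269961e+00]
```

View pics/wrist1.png

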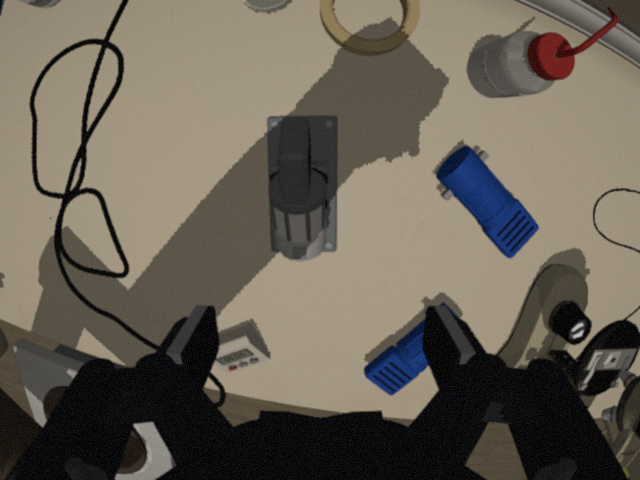

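The wrist view shows the rest plate square to the image at (268-338, 116-250). The lamp's grip is at (293,145) and its foot at (300,250), so the jaws are nearly aligned.

```bash
cat >> h.py <<'E'
def fray(im,uv):
    uv=np.asarray(uv,float); d=uv-[im['cx'],im['cy']]; r=np.hypot(d[...,0],d[...,1]); th=r/im['fx']
    k=np.where(r>1e-9,np.tan(th)/np.maximum(r,1e-9),1/im['fx'])
    return np.concatenate([d*k[...,None],np.ones(d.shape[:-1]+(1,))],-1)
def fcloud(im):
    v,u=np.mgrid[:480,:640]; return (fray(im,np.stack([u,v],-1))*im['z_map'][...,None])@im['pose'][:3,:3].T+im['pose'][:3,3]
def fproj(im,X):
    q=(np.atleast_2d(X)-im['pose'][:3,3])@im['pose'][:3,:3]; r=np.hypot(q[:,0],q[:,1]); th=np.arctan2(r,q[:,2])
    return np.stack([im['cx']+im['fx']*th*q[:,0]/r,im['cy']+im['fx']*th*q[:,1]/r],-1)
def fpoint(im,uv,z):
    d=fray(im,np.atleast_2d(uv))@im['pose'][:3,:3].T;o=im['pose'][:3,3]; return o+d*((z-o[2])/d[:,2])[:,None]
E
python3 - <<'E'
from h import *
im=dict(np.load('pics/wrist1.npz'));P=fcloud(im)
c=fpoint(im,[[268,116],[338,116],[338,250],[268,250]],.008);print(np.round(c,4));print(c.mean(0))
e=(c[0]+c[1]-c[2]-c[3])[:2];print(np.rad2deg(np.arctan2(e[1],e[0])))
yaw=np.deg2rad(11.3);ex=np.array([np.cos(yaw),np.sin(yaw)]);ey=np.array([-ex[1],ex[0]])
Q=P[100:265,262:345].reshape(-1,3);Q=Q[Q[:,2]>.03]
a=(Q[:,:2]-c.mean(0)[:2])@ex;b=(Q[:,:2]-c.mean(0)[:2])@ey
for lo in np.arange(-.07,.07,.01):
    f=(a>lo)&(a<lo+.01)
    if f.sum()>20: print(round(lo,2),f.sum(),np.round(np.percentile(b[f],[3,50,97]),4),np.round(np.percentile(Q[f,2],[5,50,95]),4))
r=np.zeros((600,600,3),np.uint8);N=600
aa=np.linspace(-.1,.1,N);X,Y=np.meshgrid(aa,-aa)
W=np.stack([c.mean(0)[0]+X*ex[0]+Y*ey[0],c.mean(0)[1]+X*ex[1]+Y*ey[1],np.full(X.shape,.13)],-1).reshape(-1,3)
uv=fproj(im,W).reshape(N,N,2).astype(np.float32)
cv2.imwrite('pics/rw1.png',cv2.convertScaleAbs(cv2.remap(im['pixels'],uv[...,0],uv[...,1],1),alpha=2)[:,:,::-1])
E
```

```text
[[ 0.576  -0.2605  0.008 ]
 [ 0.5896 -0.332   0.008 ]
 [ 0.4465 -0.3621  0.008 ]
 [ 0.4309 -0.2852  0.008 ]]
[ 0.51073655 -0.30993156  0.008     ]
10.751921795535678
-0.07 71 [-0.015  -0.0006  0.0153] [0.0608 0.0642 0.0664]
-0.06 318 [-0.0217 -0.0022  0.0216] [0.0559 0.0677 0.0849]
-0.05 439 [-0.0225 -0.0008  0.0215] [0.0608 0.0762 0.0829]
-0.04 448 [-0.0226 -0.0014  0.022 ] [0.0668 0.0799 0.0861]
-0.03 449 [-0.0226 -0.0016  0.022 ] [0.0724 0.0872 0.093 ]
-0.02 495 [-0.0225 -0.0014  0.0218] [0.0801 0.0943 0.0997]
-0.01 531 [-0.0235 -0.0021  0.0216] [0.0868 0.1031 0.108 ]
0.0 629 [-0.0224 -0.0021  0.0224] [0.0941 0.1033 0.1187]
0.01 744 [-0.0233 -0.003   0.0242] [0.073  0.0952 0.1255]
0.02 650 [-0.0233 -0.0048  0.0233] [0.0477 0.1261 0.1324]
0.03 429 [-0.0108 -0.0008  0.0105] [0.1193 0.1361 0.1395]
0.04 484 [-0.0107 -0.0007  0.0104] [0.1199 0.1356 0.14  ]
0.05 411 [-0.0104 -0.0005  0.0102] [0.1126 0.1218 0.1295]
0.06 402 [-0.0211 -0.0019  0.01  ] [0.1013 0.1094 0.3991]
```

View pics/rw1.png

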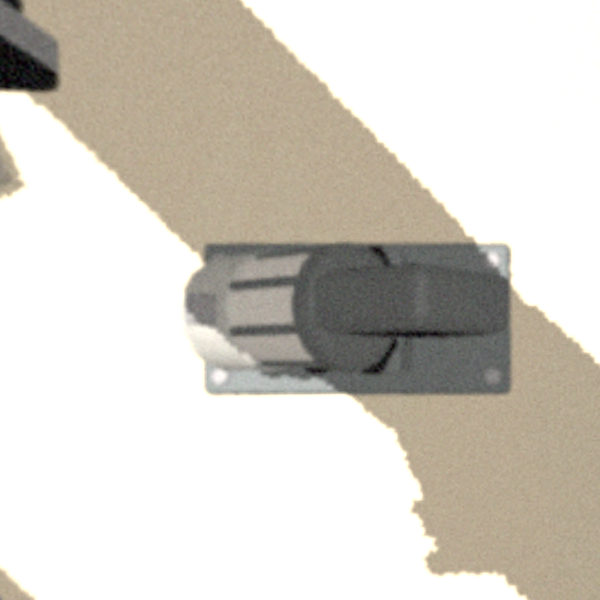

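Request:
arm_command([
  {"dr": [0,0,0],"travel": [2.4,-1,1],"jaw": -1},
  {"dr": [0,0,0],"travel": [2.4,-1,2],"jaw": -1},
  {"dr": [0,0,0],"travel": [0,0,3],"jaw": -1},
  {"dr": [0,0,0],"travel": [0,0,3],"jaw": -1},
  {"dr": [0,0,0],"travel": [0,0,0],"jaw": -1},
  {"dr": [0,0,0],"travel": [0,0,0],"jaw": -1},
])

```text
time: 1.62
ee_pos: [0.5376, -0.3039, 0.1655]
tool_rot: [[0.981, 0.194, -0.006], [0.194, -0.981, 0.004], [-0.005, -0.005, -1.0]]
wrist_force: [0.8, 0.2, 1.3]
grip_width: 0.0852
```

Run:
```python
from h import *
im=grab('wrist','wrist2.png');s=ctrl.get_state();print(s['time'],s['ee_pos'],s['wrist_force'])
R=s['tool_rot'];print(R.T@(np.array([.540,-.3043,.088])-s['ee_pos']))
P=fcloud(im);ex=np.array([.981,.195]);ey=np.array([-.195,.981])
Q=P[:,200:440].reshape(-1,3);Q=Q[(Q[:,2]>.10)&(Q[:,2]<.145)]
a=(Q[:,:2]-[.5107,-.310])@ex;b=(Q[:,:2]-[.5107,-.310])@ey
for lo in(.03,.04,.05): f=(a>lo)&(a<lo+.01)&(abs(b)<.03);print(np.round(np.percentile(b[f],[3,50,97]),4),Q[f,2].max())
```

```text
1.6667 [ 0.53740208 -0.30397292  0.1653715 ] [ 0.0523774  -0.35554841 -0.53955506]
[0.00293507 0.00122745 0.0773504 ]
[-0.0101  0.0003  0.0112] 0.14056549906851032
[-0.01    0.0008  0.0112] 0.1411188643342826
[-0.0101  0.0006  0.0112] 0.13155646484015354
```

View pics/wrist2.png

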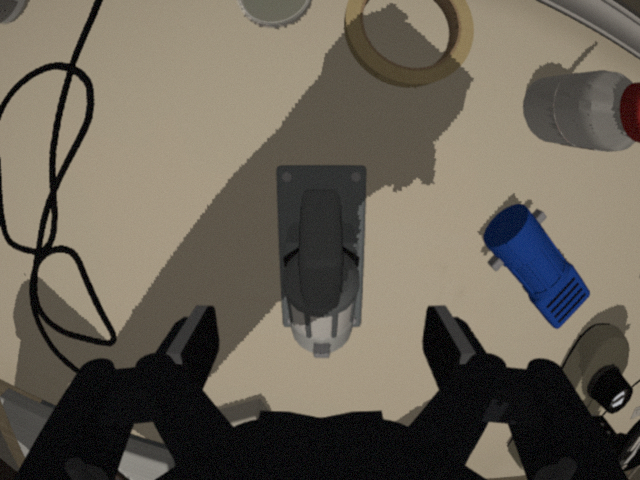

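The bar sits at u≈321, centred between the fingers, so I'll go down and grasp.

Request:
arm_command([
  {"dr": [0,0,0],"travel": [0.3,0,2.5],"jaw": -1},
  {"dr": [0,0,0],"travel": [0,0,2.5],"jaw": -1},
  {"dr": [0,0,0],"travel": [0,0,2],"jaw": -1},
  {"dr": [0,0,0],"travel": [0,0,0.8],"jaw": -1},
  {"dr": [0,0,0],"travel": [0,0,0],"jaw": -0.2},
  {"dr": [0,0,0],"travel": [0,0,0],"jaw": 0.2},
  {"dr": [0,0,0],"travel": [0,0,0],"jaw": 1},
  {"dr": [0,0,0],"travel": [0,0,0],"jaw": 1},
  {"dr": [0,0,0],"travel": [0,0,0],"jaw": 1},
  {"dr": [0,0,0],"travel": [0,0,0],"jaw": 1},
  {"dr": [0,0,0],"travel": [0,0,0],"jaw": 1},
])

```text
time: 2.58
ee_pos: [0.5431, -0.3071, 0.107]
tool_rot: [[0.982, 0.188, 0.014], [0.188, -0.982, -0.0], [0.014, 0.003, -1.0]]
wrist_force: [0.3, 0.2, -2.4]
grip_width: 0.021
```

Run:
```python
from h import *
im=grab('wrist','wrist3.png');im=grab('side','side3.png');
cv2.imwrite('pics/side3c.png',cv2.resize(im['pixels'][120:260,250:450],None,fx=4,fy=4,interpolation=2)[:,:,::-1])
s=ctrl.get_state();print(s)
```

```text
{'time': 2.6833, 'joint_pos': array([-0.5179434 ,  0.32676755, -0.05983341,  1.17109912,  0.00605534,
        2.43440771]), 'qd': array([-0.00213073,  0.00602656, -0.00328428, -0.01029076, -0.0008752 ,
       -0.00038844]), 'tau': array([ 6.82177045e-02, -5.78117108e+01,  3.58496940e+01,  1.19612943e-01,
       -1.25470595e-01,  1.47651590e-04]), 'ee_pos': array([ 0.543374  , -0.30757364,  0.10676636]), 'tool_rot': array([[ 0.98203989,  0.18812491,  0.01437594],
       [ 0.18816147, -0.98213735, -0.00122248],
       [ 0.01388917,  0.00390553, -0.99989591]]), 'wrist_force': array([-0.06629352,  0.27867498, -2.12286597]), 'wrist_torque': array([ 0.22838676, -0.14707139, -0.00023284]), 'grip_width': 0.021320734056865173}
```

View pics/side3c.png

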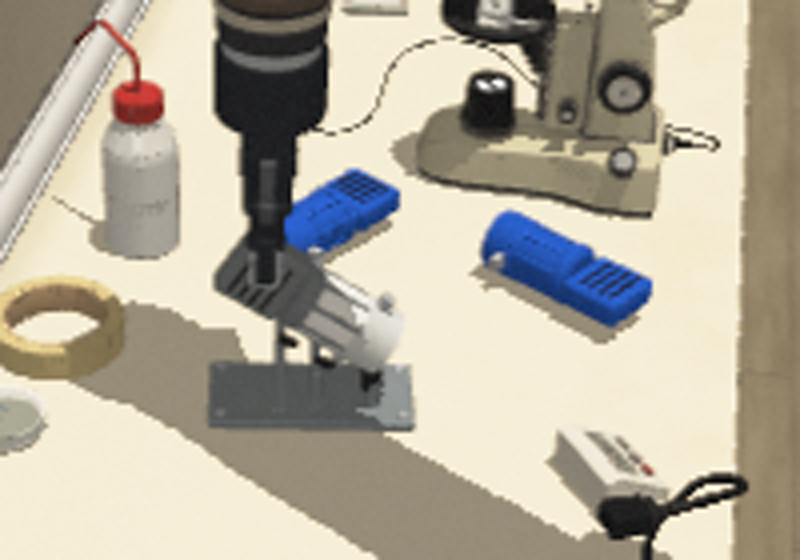

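View pics/wrist3.png

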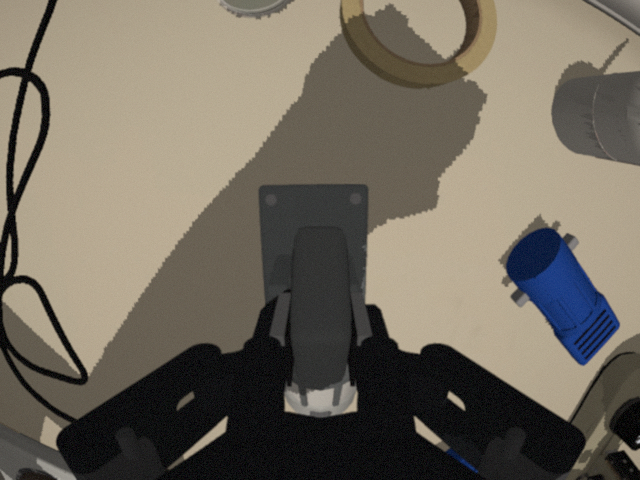

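Gripped at 21 mm, with force showing about the lamp's weight. I'll lift straight up and check.

Request:
arm_command([
  {"dr": [0,0,0],"travel": [0,0,-1],"jaw": 1},
  {"dr": [0,0,0],"travel": [0,0,-1.5],"jaw": 1},
  {"dr": [0,0,0],"travel": [0,0,-2],"jaw": 1},
  {"dr": [0,0,0],"travel": [0,0,-2],"jaw": 1},
  {"dr": [0,0,0],"travel": [0,0,-2],"jaw": 1},
  {"dr": [0,0,0],"travel": [0,0,-2],"jaw": 1},
  {"dr": [0,0,0],"travel": [0,0,-2],"jaw": 1},
  {"dr": [0,0,0],"travel": [0,0,-1],"jaw": 1},
  {"dr": [0,0,0],"travel": [0,0,0],"jaw": 1},
  {"dr": [0,0,0],"travel": [0,0,0],"jaw": 1},
])

```text
time: 3.52
ee_pos: [0.5414, -0.3091, 0.2519]
tool_rot: [[0.982, 0.187, 0.015], [0.187, -0.982, -0.004], [0.014, 0.007, -1.0]]
wrist_force: [0.4, -0.4, -3.2]
grip_width: 0.0212
```

Run:
```python
from h import *
im=grab('side','side4.png');
cv2.imwrite('pics/side4c.png',cv2.resize(im['pixels'][90:250,250:450],None,fx=3.7,fy=3.7,interpolation=2)[:,:,::-1])
s=ctrl.get_state();print(s['ee_pos'],s['tool_rot'],s['wrist_force'],s['wrist_torque'])
P=cloud(im);Q=P[100:220,270:400].reshape(-1,3);Q=Q[np.isfinite(Q).all(1)]
```

```text
[ 0.54135664 -0.30911682  0.25175529] [[ 0.98225424  0.18695512  0.01497966]
 [ 0.18703699 -0.98234367 -0.00425244]
 [ 0.01392016  0.00697873 -0.99987876]] [-0.4009676  -0.29788482 -3.39176362] [-0.00519023 -0.15828201 -0.06393393]
```

View pics/side4c.png

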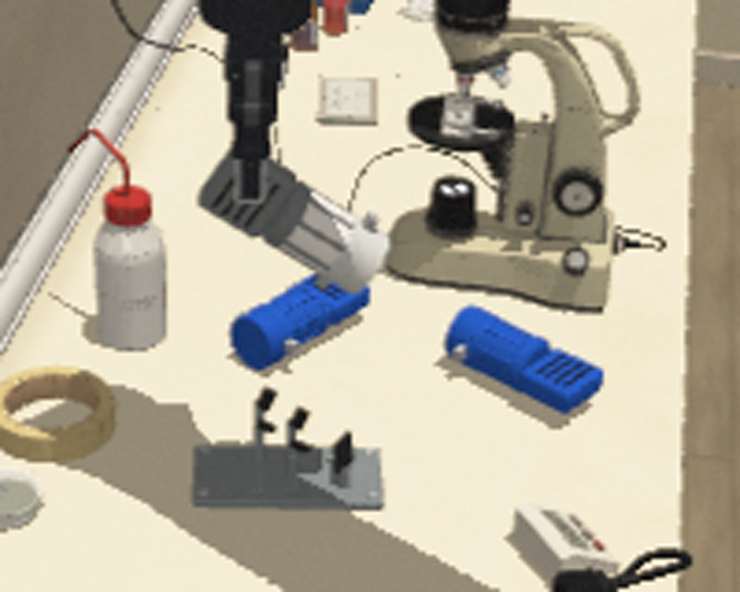

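The lamp hangs firmly in the pads, still about 35° from level and clear of the rest. Next I'll measure its angle in the hand.

```bash
cat > fit.py <<'E'
from h import *
from scipy.optimize import least_squares
def lampfit(im,s,box,guess):
    """fit lamp angle (about tool y) etc. using silhouette points: use column cloud -> cylinder axis"""
    pass
E
python3 - <<'E'
from h import *
from scipy.optimize import least_squares
im=dict(np.load('pics/side4.npz'));P=cloud(im);px=im['pixels'].astype(int)
s=ctrl.get_state();R=s['tool_rot'];p=s['ee_pos'];g=p-R[:,2]*.019
L=(P-g)@R   # tool coords rel grasp
m=(abs(L[...,1])<.035)&(L[...,0]>-.12)&(L[...,0]<.06)&(L[...,2]>-.05)&(L[...,2]<.12)
blue=(px[...,2]-px[...,0])>40
m&=~blue
cv2.imwrite('pics/m4.png',cv2.resize((m*255).astype(np.uint8)[90:250,250:450],None,fx=3,fy=3))
Q=L[m];print(len(Q))
# cylinder axis in x-z plane, column: points with along-axis distance >30mm below grasp
def model(q):
    th,x0,y0=q;d=np.array([np.cos(th),-np.sin(th)]) # lamp z in tool (x,z)
    n=np.array([np.sin(th),np.cos(th)])
    sl=Q[:,[0,2]]@d; t=Q[:,[0,2]]@n-x0; return sl,t
th=np.deg2rad(35)
def res(q):
    sl,t=model(q); f=(Q[:,[0,2]]@np.array([np.cos(th),-np.sin(th)])<-.04)
    return (np.hypot(t,Q[:,1]-q[2])-.025)[f]
r=least_squares(res,[th,0,0],loss='soft_l1',f_scale=.002);print(np.rad2deg(r.x[0]),r.x[1:],r.cost)
sl,t=model(r.x);print('s range (rel grasp; expect -110..22)',np.percentile(sl,[1,99]))
f=sl<-.04;print(f.sum(),np.percentile(t[f],[2,98]))
E
```

```text
1010
31.06365491636532 [0.01923166 0.00050764] 0.0009081460594144902
s range (rel grasp; expect -110..22) [-0.11011298  0.02053456]
516 [-0.02838699  0.02260343]
```

View pics/m4.png

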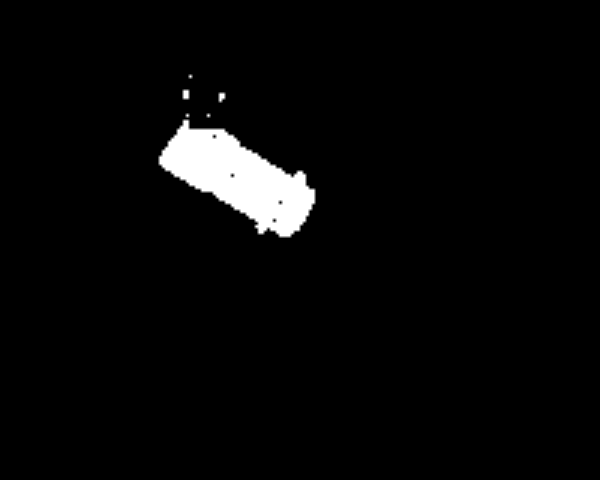

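Request:
arm_command([
  {"dr": [0,0,0],"travel": [0.3,-2,0],"jaw": 1},
  {"dr": [0,0,0],"travel": [0.57,-3.8,0],"jaw": 1},
  {"dr": [0,0,0],"travel": [0.57,-3.8,0],"jaw": 1},
  {"dr": [0,0,0],"travel": [0.57,-3.8,0],"jaw": 1},
  {"dr": [0,0,0],"travel": [0.57,-3.8,0],"jaw": 1},
  {"dr": [0,0,0],"travel": [0.57,-3.8,0],"jaw": 1},
  {"dr": [0,0,0],"travel": [0.57,-3.8,0],"jaw": 1},
  {"dr": [0,0,0],"travel": [0.57,-3.8,0],"jaw": 1},
  {"dr": [0,0,-0.03],"travel": [0.57,-3.8,0],"jaw": 1},
  {"dr": [0,0,-0.03],"travel": [0.57,-3.8,0],"jaw": 1},
  {"dr": [0,0,-0.03],"travel": [0.5,-3.8,0],"jaw": 1},
  {"dr": [0,0,-0.02],"travel": [0.4,-2.5,0],"jaw": 1},
  {"dr": [0,0,0],"travel": [0,0,0],"jaw": 1},
  {"dr": [0,0,0],"travel": [0,0,0],"jaw": 1},
])

```text
time: 4.73
ee_pos: [0.5121, 0.1363, 0.231]
tool_rot: [[0.956, 0.293, -0.007], [0.293, -0.956, -0.005], [-0.008, 0.003, -1.0]]
wrist_force: [-0.3, -0.5, -2.8]
grip_width: 0.021
```

Request:
arm_command([
  {"dr": [0,0.08,0],"travel": [0,0,0],"jaw": 1},
  {"dr": [0,0.12,0],"travel": [0,0,0],"jaw": 1},
  {"dr": [0,0.12,0],"travel": [0,0,0],"jaw": 1},
  {"dr": [0,0.12,0],"travel": [0,0,0],"jaw": 1},
  {"dr": [0,0.12,0],"travel": [0,0,0],"jaw": 1},
  {"dr": [0,0.12,0],"travel": [0,0,0],"jaw": 1},
  {"dr": [0,0.12,0],"travel": [0,0,0],"jaw": 1},
  {"dr": [0,0.1,0],"travel": [0,0,0],"jaw": 1},
  {"dr": [0,0.05,0],"travel": [0,0,0],"jaw": 1},
  {"dr": [0,0,0],"travel": [0,0,0],"jaw": 1},
  {"dr": [0,0,0],"travel": [0,0,0],"jaw": 1},
])

```text
time: 5.65
ee_pos: [0.5048, 0.1243, 0.2099]
tool_rot: [[0.553, 0.278, 0.786], [0.166, -0.961, 0.223], [0.817, 0.008, -0.577]]
wrist_force: [1.0, 0.4, -2.2]
grip_width: 0.0212
```

Run:
```python
from h import *
for n in('side','scene'):
    im=grab(n,n+'5.png')
s=ctrl.get_state();print(s['time'],s['ee_pos'],np.round(s['tool_rot'],3).tolist(),s['wrist_force'],s['joint_pos'])
```

```text
5.75 [0.50588629 0.12490455 0.21113499] [[0.553, 0.278, 0.786], [0.166, -0.96, 0.223], [0.817, 0.007, -0.577]] [-0.0712281   0.09390367 -3.15719418] [ 0.21210135 -0.55780781 -1.0132286   0.16062951  0.05284716  3.09512503]
```

View pics/side5.png

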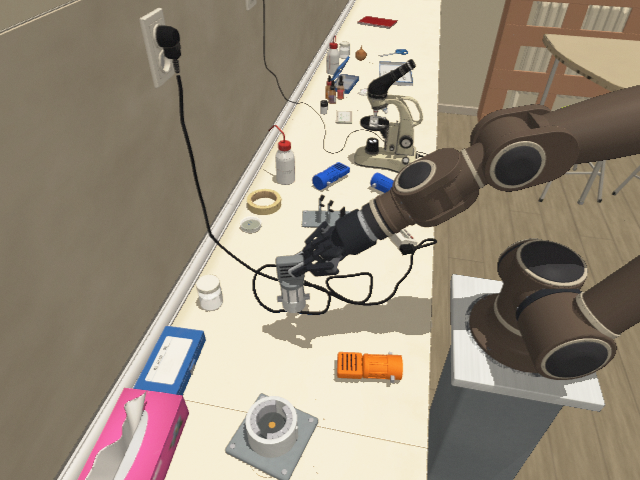

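View pics/scene5.png

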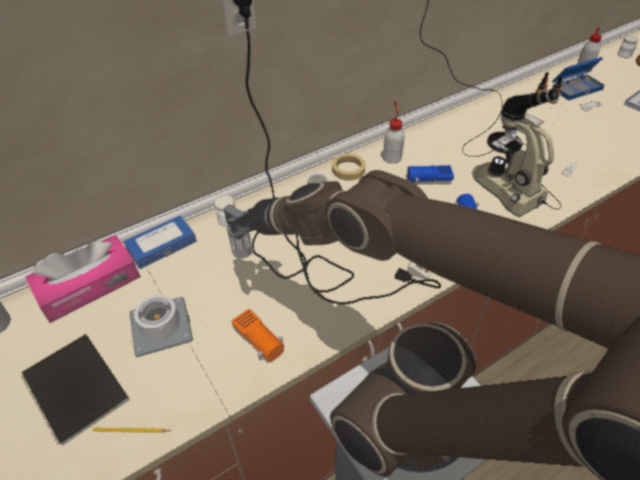

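```bash
cat > fit.py <<'E'
from h import *
from scipy.optimize import least_squares
def axisfit(P,c0,r=.045,zlo=None,zhi=None):
    """fit vertical-ish cylinder r=25mm to cloud pts near c0; returns x,y at z=c0z, tilt dx/dz,dy/dz"""
    Q=P.reshape(-1,3);m=(np.hypot(Q[:,0]-c0[0],Q[:,1]-c0[1])<r)&(Q[:,2]>zlo)&(Q[:,2]<zhi);Q=Q[m]
    def f(p):
        d=np.array([p[2],p[3],1]);d/=np.linalg.norm(d);v=Q-[p[0],p[1],c0[2]];v=v-np.outer(v@d,d);return np.linalg.norm(v,axis=1)-.025
    k=least_squares(f,[c0[0],c0[1],0,0],loss='soft_l1',f_scale=.0015);return k.x,len(Q),np.sqrt(np.mean(k.fun**2)),Q
E
python3 - <<'E'
from fit import *
s=ctrl.get_state();R=s['tool_rot'];g=s['ee_pos']-R[:,2]*.019;print('grasp',g)
for n in('side','scene'):
    im=dict(np.load(f'pics/{n}5.npz'));P=cloud(im)
    Q=P.reshape(-1,3);m=(np.hypot(Q[:,0]-g[0],Q[:,1]-g[1])<.06)&(Q[:,2]>.05)&(Q[:,2]<.3);print(n,m.sum(),np.percentile(Q[m],[1,99],axis=0).round(3).tolist())
    zmin=np.percentile(Q[m][:,2],1)
    x,N,rms,_=axisfit(P,[g[0],g[1],zmin+.04],.05,zmin+.028,zmin+.075);print(zmin,N,rms,x.round(4),'tilt deg',np.rad2deg(np.arctan(x[2:])))
    if n=='side':
        cv2.imwrite('pics/s5c.png',cv2.resize(im['pixels'][230:330,240:340],None,fx=6,fy=6,interpolation=2)[:,:,::-1])
E
```

```text
grasp [0.49095907 0.12066349 0.22209817]
side 2331 [[0.434, 0.07, 0.11], [0.53, 0.156, 0.282]]
0.10968018141379667 405 0.0016588115894926778 [0.5037 0.122  0.0301 0.0221] tilt deg [1.72268227 1.26627709]
scene 911 [[0.434, 0.102, 0.11], [0.526, 0.154, 0.278]]
0.10966671058177815 291 0.0016771058461874377 [ 0.5041  0.1243  0.0174 -0.0297] tilt deg [ 0.99856373 -1.70040027]
```

View pics/s5c.png

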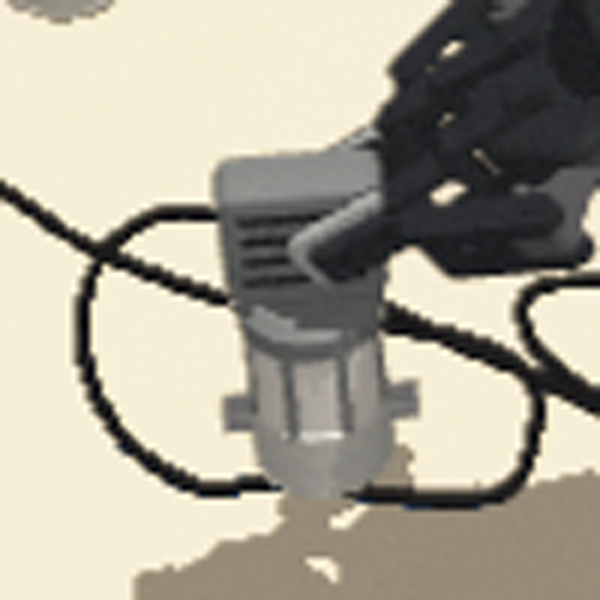

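The lamp is near upright, leaning about 1.4° toward +x, with its foot about 11 cm above the table and clear of the cable. I'll trim the lean and lower it.

Request:
arm_command([
  {"dr": [0,0.012,0],"travel": [-1,-0.1,0.7],"jaw": 1},
  {"dr": [0,0.012,0],"travel": [-1.6,-0.2,1.2],"jaw": 1},
  {"dr": [0,0,0],"travel": [-1.6,-0.2,1.2],"jaw": 1},
  {"dr": [0,0,0],"travel": [-1.6,0,1.1],"jaw": 1},
  {"dr": [0,0,0],"travel": [-1,0,0.7],"jaw": 1},
  {"dr": [0,0,0],"travel": [-0.3,0,0.2],"jaw": 1},
  {"dr": [0,0,0],"travel": [0,0,0],"jaw": 1},
  {"dr": [0,0,0],"travel": [0,0,0],"jaw": 1},
])

```text
time: 6.42
ee_pos: [0.5193, 0.1313, 0.133]
tool_rot: [[0.532, 0.276, 0.801], [0.16, -0.961, 0.225], [0.832, 0.009, -0.555]]
wrist_force: [-0.2, -0.6, -3.4]
grip_width: 0.0208
```

Run:
```python
from fit import *
s=ctrl.get_state();R=s['tool_rot'];g=s['ee_pos']-R[:,2]*.019;print('grasp',g,R.round(3).tolist(),s['joint_pos'],s['wrist_force'])
for n in('side','scene'):
    im=grab(n,n+'6.png');P=cloud(im)
    Q=P.reshape(-1,3);m=(np.hypot(Q[:,0]-.504,Q[:,1]-g[1])<.04)&(Q[:,2]>.006)&(Q[:,2]<.3)
    print(np.percentile(Q[m][:,2],[0,1,2,5,95,99]))
    z0=g[2]-.112
    x,N,rms,_=axisfit(P,[g[0]+.013,g[1],z0+.04],.05,z0+.028,z0+.075);print(N,rms,x.round(4),'tilt deg',np.rad2deg(np.arctan(x[2:])))
    if n=='side': cv2.imwrite('pics/s6c.png',cv2.resize(im['pixels'][230:360,220:350],None,fx=4.5,fy=4.5,interpolation=2)[:,:,::-1])
```

```text
grasp [0.50404247 0.12704848 0.14354603] [[0.532, 0.276, 0.801], [0.16, -0.961, 0.225], [0.832, 0.009, -0.555]] [ 0.22568987 -0.4232701  -1.17103315 -0.15879301  0.03991117  3.10437839] [-0.19947787 -0.58093587 -3.36973047]
[0.02842993 0.03210386 0.03438245 0.04117628 0.17592693 0.18696862]
325 0.0012278114321579855 [0.5196 0.1293 0.0098 0.022 ] tilt deg [0.56054489 1.26127727]
[0.02997163 0.03253875 0.03454625 0.03955886 0.17214496 0.18728494]
199 0.001462098874743282 [0.5204 0.1312 0.0078 0.0053] tilt deg [0.44629717 0.30204207]
```

View pics/s6c.png

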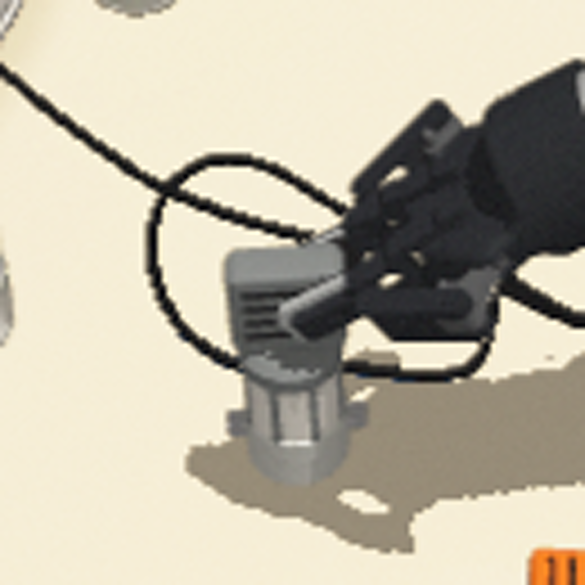

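Request:
arm_command([
  {"dr": [0,0.005,0],"travel": [0,0.1,1.6],"jaw": 1},
  {"dr": [0,0.003,0],"travel": [0,0.1,1.6],"jaw": 1},
  {"dr": [0,0,0],"travel": [0,0.1,1.2],"jaw": 1},
  {"dr": [0,0,0],"travel": [0,0,0.3],"jaw": 1},
  {"dr": [0,0,0],"travel": [0,0,0],"jaw": 1},
  {"dr": [0,0,0],"travel": [0,0,0],"jaw": 1},
])

```text
time: 7.02
ee_pos: [0.5645, 0.1404, 0.1179]
tool_rot: [[0.512, 0.276, 0.813], [0.155, -0.961, 0.228], [0.845, 0.01, -0.535]]
wrist_force: [-0.5, 0.2, -3.2]
grip_width: 0.0214
```

```bash
cat > chk.py <<'E'
import sys
from fit import *
k=sys.argv[1]
s=ctrl.get_state();R=s['tool_rot'];g=s['ee_pos']-R[:,2]*.019;print(s['time'],'grasp',g,R.round(3).tolist(),s['joint_pos'].round(3),s['wrist_force'])
for n in('side','scene'):
    im=grab(n,n+k+'.png');P=cloud(im)
    Q=P.reshape(-1,3);z0=g[2]-.112;m=(np.hypot(Q[:,0]-g[0]-.014,Q[:,1]-g[1])<.04)&(Q[:,2]>.15)&(Q[:,2]<.3)
    x,N,rms,_=axisfit(P,[g[0]+.015,g[1],z0+.04],.05,z0+.028,z0+.075);print(N,rms,x.round(4),'tilt deg',np.rad2deg(np.arctan(x[2:])))
    m=(abs(Q[:,0]-x[0])<.015)&(abs(Q[:,1]-x[1])<.015)&(Q[:,2]>.1)&(Q[:,2]<.2); print('top',np.percentile(Q[m][:,2],[90,98]))
    if n=='side':
        u,v=proj(im,[[x[0],x[1],.07]])[0].astype(int)
        cv2.imwrite(f'pics/s{k}c.png',cv2.resize(im['pixels'][v-60:v+60,u-60:u+60],None,fx=5,fy=5,interpolation=2)[:,:,::-1])
E
python3 chk.py 7
```

```text
7.0167 grasp [0.54903023 0.13605885 0.12809918] [[0.512, 0.276, 0.813], [0.155, -0.961, 0.228], [0.845, 0.01, -0.535]] [ 0.222 -0.264 -1.154 -0.325  0.043  3.103] [-0.48838176  0.23324381 -3.1801791 ]
320 0.001224333137901403 [ 0.5664  0.1389 -0.0119  0.0122] tilt deg [-0.68046249  0.69719322]
top [0.14691098 0.14808947]
185 0.001762869024238073 [ 0.5669  0.1409 -0.0191 -0.0358] tilt deg [-1.09658988 -2.05199167]
top [0.14807648 0.14992636]
```

View pics/s7c.png

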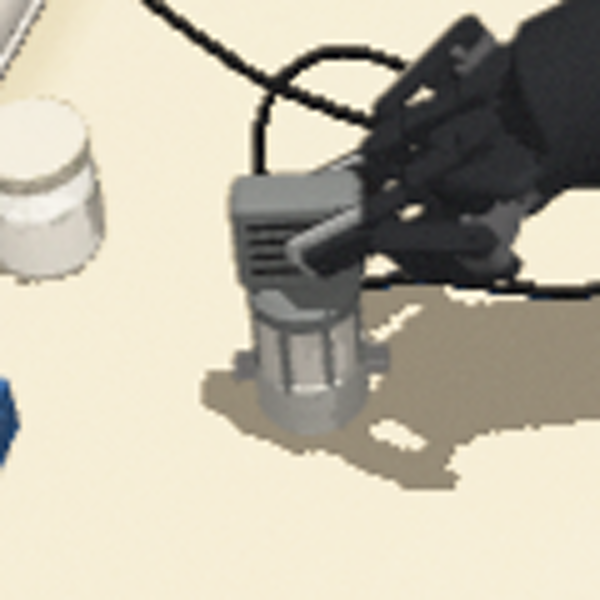

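Request:
arm_command([
  {"dr": [0,-0.01,0],"travel": [-0.4,0,0.25],"jaw": 1},
  {"dr": [0,-0.01,0],"travel": [-0.4,0,0.25],"jaw": 1},
  {"dr": [0,0,0],"travel": [-0.2,0,0.13],"jaw": 1},
  {"dr": [0,0,0],"travel": [0,0,0],"jaw": 1},
])

```text
time: 7.45
ee_pos: [0.5635, 0.1401, 0.1073]
tool_rot: [[0.527, 0.276, 0.804], [0.16, -0.961, 0.225], [0.835, 0.01, -0.551]]
wrist_force: [-0.7, 0.3, -3.5]
grip_width: 0.0214
```

```bash
python3 chk.py 8
```

```text
7.45 grasp [0.54823967 0.13584604 0.1177746 ] [[0.527, 0.276, 0.804], [0.16, -0.961, 0.225], [0.835, 0.01, -0.551]] [ 0.222 -0.247 -1.155 -0.324  0.042  3.102] [-0.68743214  0.33514074 -3.54748715]
321 0.0012528728156868418 [ 0.5645  0.1382 -0.0036  0.023 ] tilt deg [-0.20468267  1.31666542]
top [0.13610779 0.1367669 ]
191 0.001703996052859078 [ 0.565   0.1404  0.0031 -0.004 ] tilt deg [ 0.1768311  -0.22965369]
top [0.13819128 0.13944221]
```

Request:
arm_command([
  {"dr": [0,0,0],"travel": [-0.2,0,0.13],"jaw": 1},
  {"dr": [0,0,0],"travel": [-0.17,0,0.1],"jaw": 1},
  {"dr": [0,0,0],"travel": [0,0,0],"jaw": 1},
])

```text
time: 7.8
ee_pos: [0.5639, 0.1401, 0.1035]
tool_rot: [[0.526, 0.276, 0.805], [0.159, -0.961, 0.225], [0.835, 0.01, -0.549]]
wrist_force: [0.1, 0.1, -3.0]
grip_width: 0.021
```

Request:
arm_command([
  {"dr": [0,0,0],"travel": [-0.12,0,0.08],"jaw": 1},
  {"dr": [0,0,0],"travel": [0,0,0],"jaw": 1},
])

```text
time: 7.97
ee_pos: [0.565, 0.1404, 0.1038]
tool_rot: [[0.523, 0.276, 0.806], [0.159, -0.961, 0.225], [0.837, 0.01, -0.547]]
wrist_force: [0.6, 0.4, -4.3]
grip_width: 0.0212
```

Request:
arm_command([
  {"dr": [0,0,0],"travel": [-0.3,0,0.15],"jaw": 1},
  {"dr": [0,0,0],"travel": [-0.2,0,0.1],"jaw": 1},
])

```text
time: 8.13
ee_pos: [0.5676, 0.141, 0.1038]
tool_rot: [[0.514, 0.276, 0.812], [0.157, -0.961, 0.227], [0.843, 0.01, -0.538]]
wrist_force: [1.0, -0.6, -2.3]
grip_width: 0.021
```

```bash
python3 chk.py 9
```

```text
8.1333 grasp [0.55221667 0.13670899 0.11406111] [[0.514, 0.276, 0.812], [0.157, -0.961, 0.227], [0.843, 0.01, -0.538]] [ 0.222 -0.224 -1.168 -0.376  0.043  3.102] [ 0.96895744 -0.55814445 -2.27890709]
321 0.0014484823144926813 [ 0.5687  0.1391 -0.0051  0.0178] tilt deg [-0.29460581  1.02245174]
top [0.1325745  0.13376697]
171 0.001489401519685756 [ 0.569   0.1408 -0.0149  0.0214] tilt deg [-0.85322065  1.22330439]
top [0.13440859 0.13675682]
```

View pics/s9c.png

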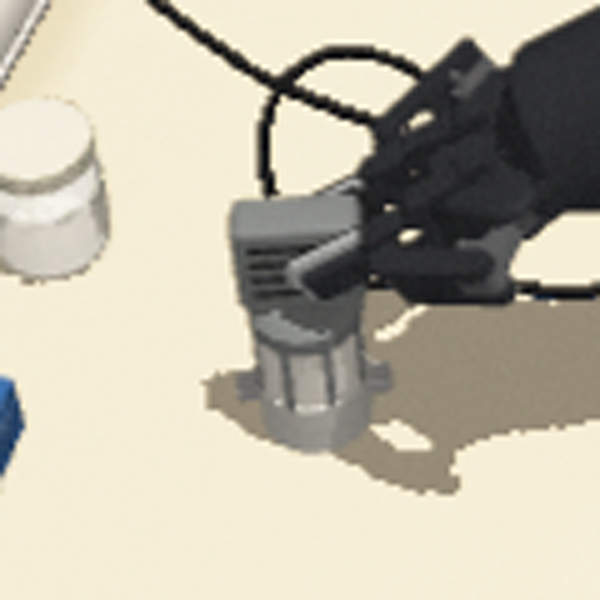

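Request:
arm_command([
  {"dr": [0,-0.015,0],"travel": [-0.3,0,0.1],"jaw": 1},
  {"dr": [0,0,0],"travel": [-0.2,0,0.05],"jaw": 1},
])

```text
time: 8.4
ee_pos: [0.5695, 0.1414, 0.104]
tool_rot: [[0.519, 0.276, 0.809], [0.158, -0.961, 0.226], [0.84, 0.01, -0.543]]
wrist_force: [-4.0, -1.0, 4.0]
grip_width: 0.021
```

```bash
python3 chk.py 10
```

```text
8.4 grasp [0.55409211 0.13711152 0.11427782] [[0.519, 0.276, 0.809], [0.158, -0.961, 0.226], [0.84, 0.01, -0.543]] [ 0.222 -0.221 -1.159 -0.363  0.043  3.101] [-3.98377004 -1.02269905  3.96177214]
311 0.0015774364606980272 [0.5697 0.1391 0.0209 0.0316] tilt deg [1.19504026 1.80749862]
top [0.13265818 0.13384618]
175 0.0016313643027984388 [ 0.5704  0.1413 -0.0057  0.0023] tilt deg [-0.32612912  0.13454819]
top [0.13398006 0.1354522 ]
```

It's firmly on the table (upward force), so I'll let go and back off along the tool axis.

Request:
arm_command([
  {"dr": [0,0,0],"travel": [0,0,0],"jaw": 0.3},
  {"dr": [0,0,0],"travel": [0,0,0],"jaw": 0},
  {"dr": [0,0,0],"travel": [0,0,0],"jaw": -0.5},
  {"dr": [0,0,0],"travel": [0,0,0],"jaw": -1},
  {"dr": [0,0,0],"travel": [0,0,0],"jaw": -1},
])

```text
time: 8.92
ee_pos: [0.5677, 0.1409, 0.1009]
tool_rot: [[0.523, 0.276, 0.807], [0.159, -0.961, 0.225], [0.837, 0.011, -0.546]]
wrist_force: [-0.1, -0.3, -0.6]
grip_width: 0.0765
```

```bash
python3 chk.py 11
```

```text
8.9167 grasp [0.55232621 0.1366069  0.11129095] [[0.523, 0.276, 0.807], [0.159, -0.961, 0.225], [0.837, 0.011, -0.546]] [ 0.222 -0.22  -1.163 -0.364  0.042  3.101] [-0.11478656 -0.2543118  -0.56458285]
285 0.0011821721536242936 [ 0.5692  0.1386 -0.0053  0.0124] tilt deg [-0.30457391  0.70878366]
top [0.13201147 0.13373842]
100 0.0016802502624438827 [ 0.5695  0.1416 -0.0233  0.1153] tilt deg [-1.33485573  6.57509592]
top [0.13325012 0.13472382]
```

View pics/s11c.png

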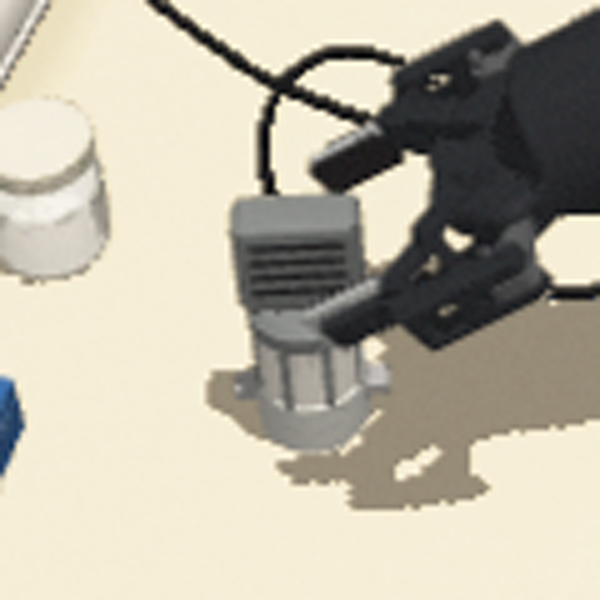

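The lamp stands free at (0.5695, 0.140). I'll retreat, then bring the tool vertical.

Request:
arm_command([
  {"dr": [0,0,0],"travel": [0,0,-1.5],"jaw": -1},
  {"dr": [0,0,0],"travel": [0.5,0,-1.5],"jaw": -1},
  {"dr": [0,0,0],"travel": [2,0,-1.7],"jaw": -1},
  {"dr": [0,0,0],"travel": [3,0,-2],"jaw": -1},
  {"dr": [0,0,0],"travel": [3,0,-2],"jaw": -1},
  {"dr": [0,0,0],"travel": [3,0,-2],"jaw": -1},
  {"dr": [0,-0.08,0],"travel": [2,0,-1],"jaw": -1},
  {"dr": [0,-0.12,0],"travel": [1,0,0],"jaw": -1},
  {"dr": [0,-0.12,0],"travel": [0,0,0],"jaw": -1},
  {"dr": [0,-0.12,0],"travel": [0,0,0],"jaw": -1},
  {"dr": [0,-0.12,0],"travel": [0,0,0],"jaw": -1},
  {"dr": [0,-0.12,0],"travel": [0,0,0],"jaw": -1},
  {"dr": [0,-0.12,0],"travel": [0,0,0],"jaw": -1},
  {"dr": [0,-0.12,0],"travel": [0,0,0],"jaw": -1},
  {"dr": [0,-0.05,0],"travel": [0,0,0],"jaw": -1},
  {"dr": [0,0,0],"travel": [0,0,0],"jaw": -1},
])

```text
time: 10.35
ee_pos: [0.5425, 0.1361, 0.289]
tool_rot: [[0.961, 0.276, -0.02], [0.275, -0.961, -0.017], [-0.024, 0.011, -1.0]]
wrist_force: [-0.4, 0.0, -1.1]
grip_width: 0.0855
```

Run:
```python
from h import *
grab('wrist','wrist12.png');s=ctrl.get_state();print(s['time'],s['ee_pos'],s['tool_rot'].round(3).tolist(),s['joint_pos'].round(3))
R=s['tool_rot'];print(R.T@(np.array([.5695,.14,.26])-s['ee_pos']))
```

```text
10.4 [0.54235461 0.13604861 0.2887887 ] [[0.961, 0.276, -0.018], [0.276, -0.961, -0.016], [-0.022, 0.011, -1.0]] [ 0.252  0.22   0.199  1.572 -0.011  3.114]
[0.0278111  0.00338118 0.02822029]
```

View pics/wrist12.png

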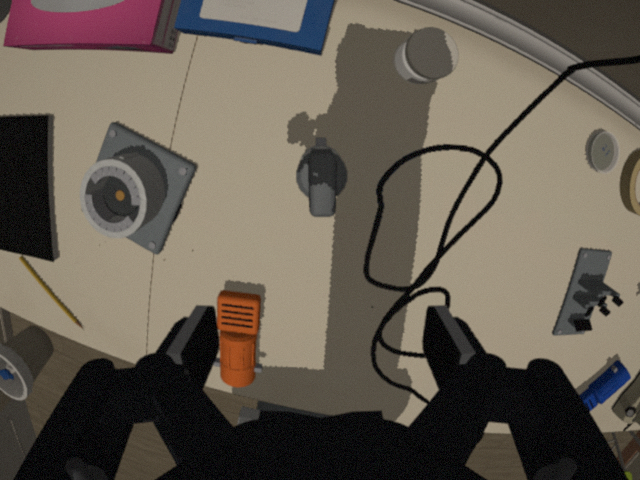

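The lamp stands upright at (321,175) and the base is at (117,195). I'll flip the hand half a turn so joint 6 has room for the final twist.

Request:
arm_command([
  {"dr": [0,0.02,0],"travel": [1,0,0],"jaw": -1},
  {"dr": [0.01,0,0],"travel": [1,0,0],"jaw": -1},
  {"dr": [0,0,-0.125],"travel": [0,0,0],"jaw": -1},
  {"dr": [0,0,-0.125],"travel": [0,0,0],"jaw": -1},
  {"dr": [0,0,-0.125],"travel": [0,0,0],"jaw": -1},
  {"dr": [0,0,-0.125],"travel": [0,0,0],"jaw": -1},
  {"dr": [0,0,-0.125],"travel": [0,0,0],"jaw": -1},
  {"dr": [0,0,-0.125],"travel": [0,0,0],"jaw": -1},
  {"dr": [0,0,-0.125],"travel": [0,0,0],"jaw": -1},
  {"dr": [0,0,-0.125],"travel": [0,0,0],"jaw": -1},
  {"dr": [0,0,-0.125],"travel": [0,0,0],"jaw": -1},
  {"dr": [0,0,-0.125],"travel": [0,0,0],"jaw": -1},
  {"dr": [0,0,-0.125],"travel": [0,0,0],"jaw": -1},
  {"dr": [0,0,-0.125],"travel": [0,0,0],"jaw": -1},
  {"dr": [0,0,-0.125],"travel": [0,0,0],"jaw": -1},
  {"dr": [0,0,0],"travel": [0,0,0],"jaw": -1},
])

```text
time: 11.73
ee_pos: [0.5608, 0.1403, 0.302]
tool_rot: [[-0.336, 0.941, 0.047], [0.942, 0.335, 0.018], [0.002, 0.05, -0.999]]
wrist_force: [-0.9, 0.5, -0.8]
grip_width: 0.0854
```

Run:
```python
from h import *
grab('wrist','wrist13.png');s=ctrl.get_state();print(s['time'],s['ee_pos'],s['tool_rot'].round(3).tolist(),s['joint_pos'].round(3))
```

```text
11.7833 [0.56069911 0.14033576 0.30229512] [[-0.331, 0.942, 0.047], [0.944, 0.33, 0.018], [0.002, 0.051, -0.999]] [0.242 0.198 0.201 1.523 0.007 1.476]
```

View pics/wrist13.png

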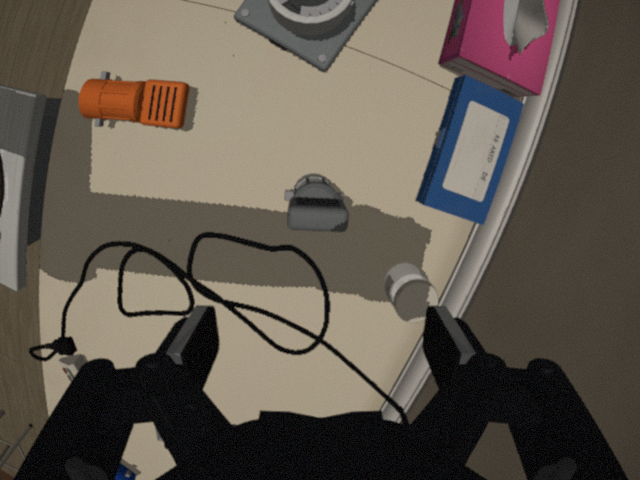

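Request:
arm_command([
  {"dr": [0,0,-0.125],"travel": [0,0,0],"jaw": -1},
  {"dr": [0,0,-0.125],"travel": [0,0,0],"jaw": -1},
  {"dr": [0,0,-0.125],"travel": [0,0,0],"jaw": -1},
  {"dr": [0,0,-0.125],"travel": [0,0,0],"jaw": -1},
  {"dr": [0,0,-0.125],"travel": [0,0,0],"jaw": -1},
  {"dr": [0,0,-0.125],"travel": [0,0,0],"jaw": -1},
  {"dr": [0,0,-0.125],"travel": [0,0,0],"jaw": -1},
  {"dr": [0,0,-0.125],"travel": [0,0,0],"jaw": -1},
  {"dr": [0,0,-0.125],"travel": [0,0,0],"jaw": -1},
  {"dr": [0,0,-0.125],"travel": [0,0,0],"jaw": -1},
  {"dr": [0,0,-0.125],"travel": [0,0,0],"jaw": -1},
  {"dr": [0,0,-0.125],"travel": [0,0,0],"jaw": -1},
  {"dr": [0,0,0],"travel": [0,0,0],"jaw": -1},
])

```text
time: 12.87
ee_pos: [0.5588, 0.1393, 0.3099]
tool_rot: [[-0.962, -0.262, 0.07], [-0.261, 0.965, 0.027], [-0.075, 0.008, -0.997]]
wrist_force: [-0.6, 0.2, -0.0]
grip_width: 0.0856
```

```bash
cat > lookdown.py <<'E'
import sys
from fit import *
k=sys.argv[1]
im=grab('wrist',f'wrist{k}.png');s=ctrl.get_state();R=s['tool_rot'];print(s['time'],s['ee_pos'],R.round(3).tolist(),s['joint_pos'].round(3))
P=fcloud(im);Q=P.reshape(-1,3)
m=(np.hypot(Q[:,0]-.5695,Q[:,1]-.14)<.045)&(Q[:,2]>.125)&(Q[:,2]<.142);T=Q[m]
rc=cv2.minAreaRect((T[:,:2]*1e4).astype(np.float32));print('top',len(T),T[:,2].mean(),rc, 'median',np.median(T,axis=0))
b=cv2.boxPoints(rc);e1=b[1]-b[0];e2=b[2]-b[1];e=e1 if np.linalg.norm(e1)>np.linalg.norm(e2) else e2
print('long dir yaw',np.rad2deg(np.arctan2(e[1],e[0]))%180)
# tilt correction rotvec in tool frame bringing tool z to world -z
z=R.T@np.array([0,0,-1.]);print('dr fix',np.cross([0,0,1],z).round(4),'tool x yaw',np.rad2deg(np.arctan2(R[1,0],R[0,0])))
E
python3 lookdown.py 14
```

```text
12.9167 [0.55883879 0.139235   0.31004963] [[-0.964, -0.258, 0.071], [-0.256, 0.966, 0.027], [-0.075, 0.008, -0.997]] [ 0.239  0.175  0.188  1.509  0.01  -0.021]
top 1355 0.13040383149508908 ((5689.4541015625, 1402.0045166015625), (545.0661010742188, 213.9182586669922), 15.635395050048828) median [0.56637008 0.13982017 0.1306866 ]
long dir yaw 15.635393
dr fix [ 0.0082  0.0751 -0.    ] tool x yaw -165.09674568454685
```

View pics/wrist14.png

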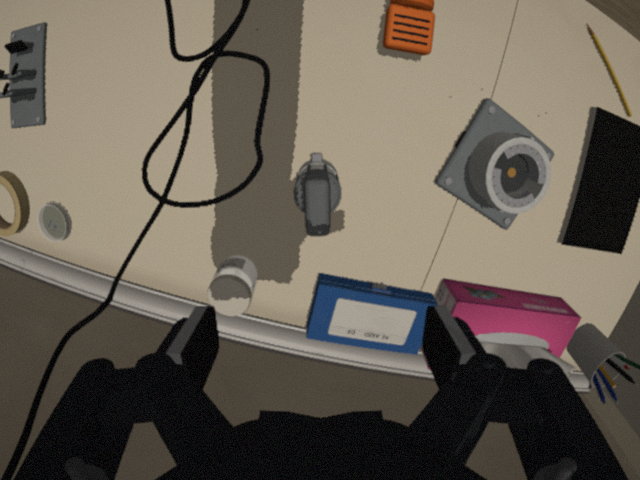

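Request:
arm_command([
  {"dr": [0.008,0.04,-0.01],"travel": [-0.5,-0.1,0.5],"jaw": -1},
  {"dr": [0,0.035,0],"travel": [-0.5,-0.1,2],"jaw": -1},
  {"dr": [0,0,0],"travel": [0,0,3],"jaw": -1},
  {"dr": [0,0,0],"travel": [0,0,3],"jaw": -1},
  {"dr": [0,0,0],"travel": [0,0,2],"jaw": -1},
  {"dr": [0,0,0],"travel": [0,0,0],"jaw": -1},
  {"dr": [0,0,0],"travel": [0,0,0],"jaw": -1},
])

```text
time: 13.5
ee_pos: [0.5713, 0.1402, 0.2061]
tool_rot: [[-0.974, -0.228, 0.008], [-0.228, 0.974, 0.002], [-0.008, 0.0, -1.0]]
wrist_force: [0.6, -0.3, 0.5]
grip_width: 0.0851
```

```bash
cat >> lookdown.py <<'E'
cx,cy=np.array(rc[0])/1e4
t=np.array([cx,cy,.094]);print('to go tool cm',(R.T@(t-s['ee_pos'])*100).round(2))
E
python3 lookdown.py 15
```

```text
13.55 [0.57131375 0.14027987 0.20620193] [[-0.974, -0.228, 0.008], [-0.228, 0.974, 0.002], [-0.008, 0.0, -1.0]] [0.241 0.24  0.044 1.366 0.    0.01 ]
top 2765 0.13045700710555336 ((5680.865234375, 1399.1474609375), (533.7221069335938, 222.2896270751953), 17.275978088378906) median [0.56560916 0.13939682 0.1307797 ]
long dir yaw 17.27598
dr fix [ 0.0003  0.0083 -0.    ] tool x yaw -166.7990376962932
to go tool cm [ 0.42  0.03 11.22]
```

Request:
arm_command([
  {"dr": [0,0.008,-0.03],"travel": [0.2,0,1.5],"jaw": -1},
  {"dr": [0,0,-0.03],"travel": [0.1,0,2],"jaw": -1},
  {"dr": [0,0,0],"travel": [0,0,2],"jaw": -1},
  {"dr": [0,0,0],"travel": [0,0,0],"jaw": -1},
  {"dr": [0,0,0],"travel": [0,0,0],"jaw": -1},
])

```text
time: 13.97
ee_pos: [0.573, 0.1407, 0.1605]
tool_rot: [[-0.96, -0.28, 0.015], [-0.28, 0.96, 0.004], [-0.016, -0.0, -1.0]]
wrist_force: [0.4, 0.3, 0.5]
grip_width: 0.0855
```

```bash
python3 lookdown.py 16
```

```text
14.0167 [0.57300525 0.14067014 0.16055188] [[-0.96, -0.28, 0.015], [-0.28, 0.96, 0.004], [-0.016, -0.0, -1.0]] [ 0.241  0.244 -0.052  1.26   0.    -0.043]
top 4182 0.13038420258645428 ((5679.9169921875, 1399.279541015625), (535.6130981445312, 224.4344024658203), 16.011293411254883) median [0.56519475 0.13915378 0.13072451]
long dir yaw 16.011288
dr fix [-0.0003  0.0156  0.    ] tool x yaw -163.75204753422207
to go tool cm [0.61 0.07 6.65]
```

View pics/wrist16.png

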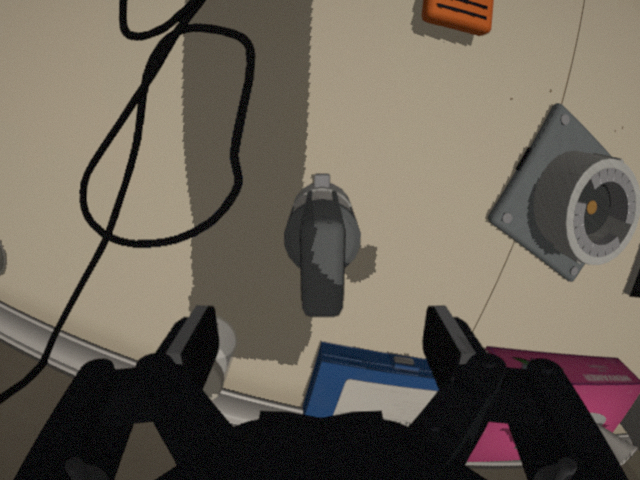

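Request:
arm_command([
  {"dr": [0,0.016,0],"travel": [0.4,0.07,1.5],"jaw": -1},
  {"dr": [0,0,0],"travel": [0.3,0,2],"jaw": -1},
  {"dr": [0,0.005,0],"travel": [0.1,0,2],"jaw": -1},
  {"dr": [0,0,0],"travel": [0,0,0.5],"jaw": -1},
  {"dr": [0,0,0],"travel": [0,0,0],"jaw": -1},
])

```text
time: 14.43
ee_pos: [0.5687, 0.1401, 0.1046]
tool_rot: [[-0.961, -0.277, 0.003], [-0.277, 0.961, 0.0], [-0.003, -0.001, -1.0]]
wrist_force: [0.2, -0.1, -0.4]
grip_width: 0.0853
```

```bash
python3 lookdown.py 17
```

```text
14.4833 [0.56875395 0.14014318 0.10494093] [[-0.961, -0.277, 0.003], [-0.277, 0.961, 0.0], [-0.003, -0.001, -1.0]] [ 2.420e-01  2.640e-01 -1.480e-01  1.155e+00 -1.000e-03 -3.900e-02]
top 8577 0.13108345690483772 ((5681.8701171875, 1395.808837890625), (535.1923217773438, 875.5985107421875), 16.15999984741211) median [0.56422724 0.13872881 0.13088193]
long dir yaw 106.16001
dr fix [-0.0006  0.0032  0.    ] tool x yaw -163.90971132468442
to go tool cm [ 0.07 -0.04  1.09]
```

Request:
arm_command([
  {"dr": [0,0.003,0],"travel": [0.07,0,1],"jaw": -1},
  {"dr": [0,0,0],"travel": [0,0,0.3],"jaw": -0.4},
  {"dr": [0,0,0],"travel": [0,0,0.1],"jaw": 0},
  {"dr": [0,0,0],"travel": [0,0,0],"jaw": 0.4},
  {"dr": [0,0,0],"travel": [0,0,0],"jaw": 1},
  {"dr": [0,0,0],"travel": [0,0,0],"jaw": 1},
  {"dr": [0,0,0],"travel": [0,0,0],"jaw": 1},
  {"dr": [0,0,0],"travel": [0,0,0],"jaw": 1},
])

```text
time: 15.15
ee_pos: [0.5703, 0.1405, 0.0937]
tool_rot: [[-0.961, -0.277, 0.005], [-0.277, 0.961, 0.001], [-0.005, -0.001, -1.0]]
wrist_force: [0.7, -0.1, -3.5]
grip_width: 0.0215
```

Gripped from above at 21.5 mm. Before moving, I'll refine the base's position and slot line from the wrist views already saved.

Run:
```python
from h import *
N=400;a=np.linspace(-.055,.055,N);X,Y=np.meshgrid(a,-a);out=[]
from scipy.optimize import least_squares
for k in(12,14):
    im=dict(np.load(f'pics/wrist{k}.npz'));P=fcloud(im).reshape(-1,3)
    T=P[(np.hypot(P[:,0]-.4835,P[:,1]-.36)<.065)&(P[:,2]>.058)&(P[:,2]<.074)]
    ro=[];c=np.array([.4835,.36])
    for it in range(5):
        d=T[:,:2]-c;ang=np.arctan2(d[:,1],d[:,0]);r=np.hypot(*d.T);B=[]
        for t in np.arange(-np.pi,np.pi,.15):
            f=(ang>t)&(ang<t+.15)
            if f.sum()>3: B.append(T[f][np.argsort(r[f])[-3:],:2].mean(0))
        B=np.array(B);k2=least_squares(lambda p:np.hypot(B[:,0]-p[0],B[:,1]-p[1])-p[2],[*c,.045],loss='soft_l1',f_scale=.001).x;c=k2[:2]
    print(k,len(T),T[:,2].mean(),k2.round(4))
    W=np.stack([.4835+X,.36+Y,np.full(X.shape,.066)],-1).reshape(-1,3)
    uv=fproj(im,W).reshape(N,N,2).astype(np.float32);r=cv2.remap(im['pixels'],uv[...,0],uv[...,1],cv2.INTER_CUBIC);r=np.ascontiguousarray(r);cv2.drawMarker(r,(200,200),(255,0,0),0,12);out.append(r)
cv2.imwrite('pics/rb2.png',np.hstack(out)[:,:,::-1])
```

```text
12 2860 0.06463788985419136 [0.4857 0.3583 0.0455]
14 2688 0.06460199805534814 [0.485  0.3583 0.0456]
```

View pics/rb2.png

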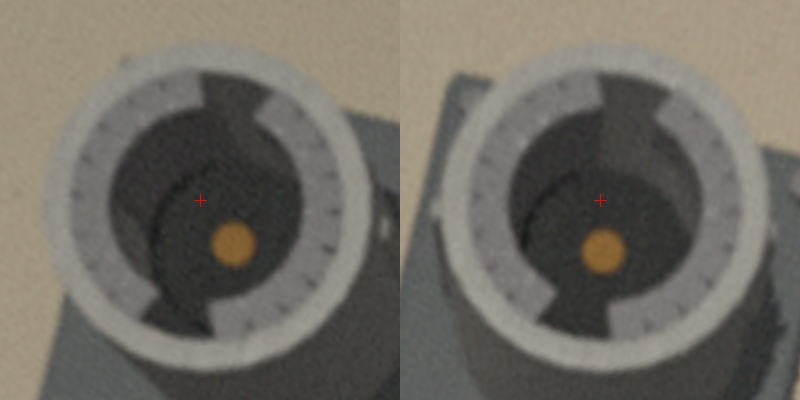

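Request:
arm_command([
  {"dr": [0,0,0],"travel": [0,0,-1],"jaw": 1},
  {"dr": [0,0,0],"travel": [0,0,-2.5],"jaw": 1},
  {"dr": [0,0,0],"travel": [0,0,-3],"jaw": 1},
  {"dr": [0,0,0],"travel": [0,0,-3],"jaw": 1},
  {"dr": [0,0,0],"travel": [0,0,-2],"jaw": 1},
  {"dr": [0,0,0],"travel": [0.2,2,0],"jaw": 1},
  {"dr": [0,0,0],"travel": [0.3,3.5,0],"jaw": 1},
  {"dr": [0,0,0],"travel": [0.3,3.5,0],"jaw": 1},
  {"dr": [0,0,0],"travel": [0.3,3.5,0],"jaw": 1},
  {"dr": [0,0,0],"travel": [0.3,3.5,0],"jaw": 1},
  {"dr": [0,0,0],"travel": [0.3,3.5,0],"jaw": 1},
  {"dr": [0,0,0],"travel": [0.2,2,0],"jaw": 1},
  {"dr": [0,0,0],"travel": [0,0,0],"jaw": 1},
])

```text
time: 16.23
ee_pos: [0.4872, 0.3473, 0.2185]
tool_rot: [[-0.963, -0.27, 0.001], [-0.27, 0.963, -0.0], [-0.001, -0.0, -1.0]]
wrist_force: [0.7, -0.8, -3.9]
grip_width: 0.0215
```

Request:
arm_command([
  {"dr": [0,0,-0.11],"travel": [0,0,0],"jaw": 1},
  {"dr": [0,0,-0.12],"travel": [0,0,0],"jaw": 1},
  {"dr": [0,0,-0.12],"travel": [0,0,0],"jaw": 1},
  {"dr": [0,0,-0.12],"travel": [0,0,0],"jaw": 1},
  {"dr": [0,0,-0.12],"travel": [0,0,0],"jaw": 1},
  {"dr": [0,0,-0.12],"travel": [0,0,0],"jaw": 1},
  {"dr": [0,0,-0.12],"travel": [0,0,0],"jaw": 1},
  {"dr": [0,0,-0.12],"travel": [0,0,0],"jaw": 1},
  {"dr": [0,0,-0.09],"travel": [0,0,0],"jaw": 1},
  {"dr": [0,0,0],"travel": [0,0,0],"jaw": 1},
  {"dr": [0,0,0],"travel": [0,0,0],"jaw": 1},
])

```text
time: 17.15
ee_pos: [0.486, 0.3434, 0.2219]
tool_rot: [[-0.213, -0.977, -0.001], [-0.977, 0.213, -0.006], [0.006, 0.0, -1.0]]
wrist_force: [0.5, -0.2, -3.3]
grip_width: 0.0213
```

```bash
cat > st.py <<'E'
from h import *
s=ctrl.get_state();R=s['tool_rot'];z=R.T@np.array([0,0,-1.])
print(s['time'],s['ee_pos'].round(4),s['wrist_force'].round(1),s['joint_pos'].round(2))
print('fix dr',np.cross([0,0,1],z).round(4),'yaw',np.rad2deg(np.arctan2(R[1,0],R[0,0])),'to base cm tool',(R.T@(np.array([.485,.3585,s['ee_pos'][2]])-s['ee_pos'])*100).round(2),'foot~',s['ee_pos'][2]-.0935)
E
python3 st.py
python3 - <<'E'
from h import *
for n in('side','scene','wrist'): grab(n,n+'18.png')
E
```

```text
17.15 [0.486  0.3434 0.2219] [ 0.5 -0.2 -3.3] [ 0.62  0.26  0.11  1.42 -0.   -0.74]
fix dr [ 0.0002 -0.0057  0.    ] yaw -102.27802141206129 to base cm tool [-1.46  0.42 -0.01] foot~ 0.1283927431834682
```

View pics/side18.png

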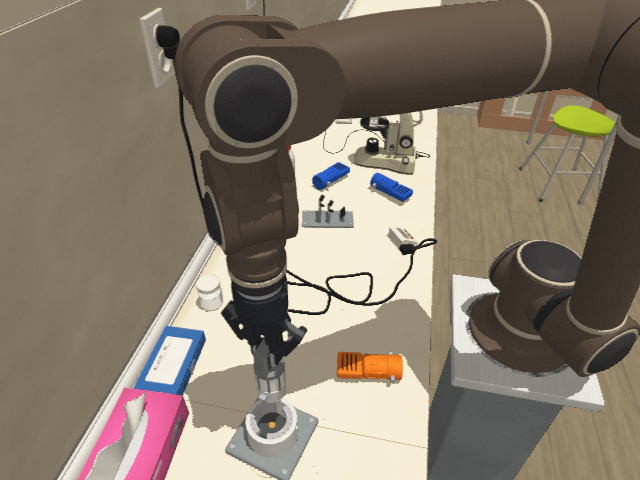

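View pics/wrist18.png

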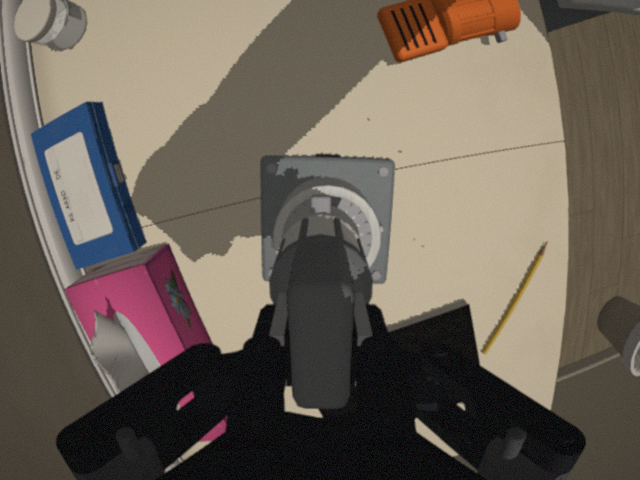

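Request:
arm_command([
  {"dr": [0,-0.006,0.02],"travel": [-0.8,0.25,0.5],"jaw": 1},
  {"dr": [0,0,0.015],"travel": [-0.6,0.15,1],"jaw": 1},
  {"dr": [0,0,0],"travel": [0,0,1],"jaw": 1},
  {"dr": [0,0,0],"travel": [0,0,1],"jaw": 1},
  {"dr": [0,0,0],"travel": [0,0,0],"jaw": 1},
  {"dr": [0,0,0],"travel": [0,0,0],"jaw": 1},
])

```text
time: 17.8
ee_pos: [0.4849, 0.358, 0.183]
tool_rot: [[-0.252, -0.968, -0.001], [-0.968, 0.252, -0.001], [0.001, 0.001, -1.0]]
wrist_force: [0.6, -0.0, -2.7]
grip_width: 0.0213
```

```bash
python3 st.py
cat > chk2.py <<'E'
import sys
from fit import *
k=sys.argv[1];s=ctrl.get_state();e=s['ee_pos'];z0=e[2]-.0935
for n in('side','scene'):
    im=grab(n,n+k+'.png');P=cloud(im)
    x,N,rms,_=axisfit(P,[e[0],e[1],z0+.05],.05,z0+.028,z0+.078);print(n,N,rms,x.round(4),'tilt',np.rad2deg(x[2:]).round(2))
    Q=P.reshape(-1,3);m=(np.hypot(Q[:,0]-e[0],Q[:,1]-e[1])<.03)&(Q[:,2]<z0+.05)&(Q[:,2]>.069);print('foot z',np.percentile(Q[m][:,2],[0,1,3]) if m.any() else None)
    if n=='side':
        u,v=proj(im,[[.485,.3585,.09]])[0].astype(int)
        cv2.imwrite(f'pics/s{k}c.png',cv2.resize(im['pixels'][v-65:min(480,v+65),u-65:u+65],None,fx=4.5,fy=4.5,interpolation=2)[:,:,::-1])
im=grab('wrist',f'wrist{k}.png')
E
python3 chk2.py 19
```

```text
17.8 [0.4849 0.358  0.183 ] [ 0.6 -0.  -2.7] [ 0.64  0.28  0.04  1.34 -0.   -0.68]
fix dr [ 0.0006 -0.0013  0.    ] yaw -104.57781121081824 to base cm tool [-0.05  0.   -0.  ] foot~ 0.08948332057887917
side 506 0.0013571188426835916 [0.4857 0.3538 0.0107 0.0213] tilt [0.61 1.22]
foot z [0.08768669 0.08921828 0.09117918]
scene 382 0.0020774351324761423 [ 0.486   0.3556 -0.0044 -0.0198] tilt [-0.25 -1.14]
foot z [0.08704696 0.09024912 0.0925554 ]
```

View pics/s19c.png

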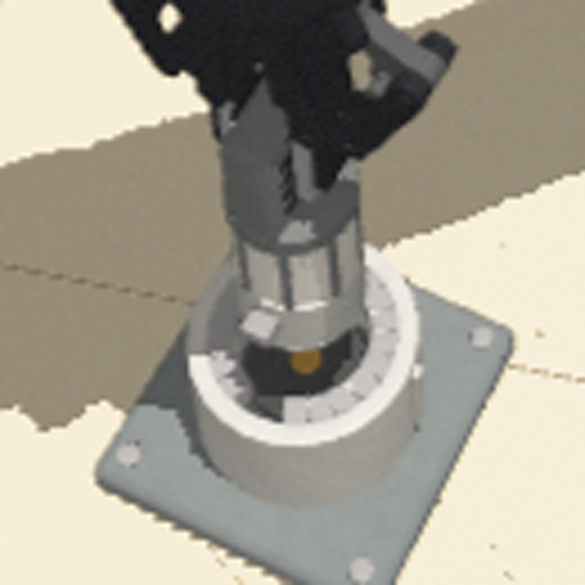

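View pics/wrist19.png

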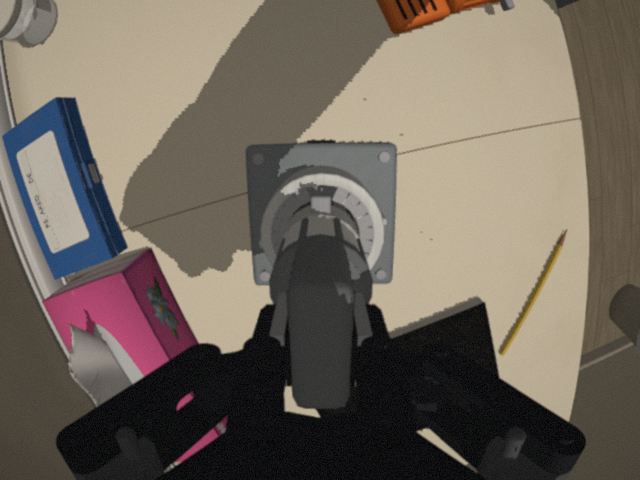

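```bash
cat > ov.py <<'E'
import sys
from h import *
def circ(c,r,z,n=180):
    t=np.linspace(0,2*np.pi,n);return np.stack([c[0]+r*np.cos(t),c[1]+r*np.sin(t),np.full(n,z)],-1)
def ov(k,lamp,base,zf,yaw,tag,cams=('side','scene')):
    outs=[]
    for n in cams:
        im=dict(np.load(f'pics/{n}{k}.npz'));S=8 if n=='side' else 10
        pj=proj if n!='wrist' else fproj
        u,v=pj(im,[[.485,.3585,.09]])[0].astype(int);h=36 if n!='side' else 45
        u0,v0=u-h,min(v-h,480-2*h);c=im['pixels'][v0:v0+2*h,u0:u0+2*h];S=390/(2*h);c=np.ascontiguousarray(cv2.resize(c,(390,390),interpolation=2))
        def L(X,col):
            q=((pj(im,X)-[u0,v0]+.5)*S).astype(np.int32);cv2.polylines(c,[q],False,col,1,cv2.LINE_AA)
        b=base[n]
        L(circ(b,.046,.066),(255,0,0));l=lamp[n];L(circ(l,.025,zf),(0,255,0));L(circ(l,.025,zf+.08),(0,255,0))
        d=np.array([np.cos(yaw),np.sin(yaw)])
        L(np.array([[*(np.array(b)-.037*d),.066],[*(np.array(b)+.037*d),.066]]),(255,0,255))
        L(np.array([[*(np.array(l)-.034*d),zf+.024],[*(np.array(l)+.034*d),zf+.024]]),(0,255,255))
        outs.append(c)
    cv2.imwrite(f'pics/ov{tag}.png',np.hstack(outs)[:,:,::-1])
E
python3 - <<'E'
from ov import *
ov(19,dict(side=(.4849,.356),scene=(.4849,.356)),dict(side=(.4845,.3605),scene=(.4835,.3605)),.0895,np.deg2rad(75.4),'19')
E
```

```text
(no output)
```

View pics/ov19.png

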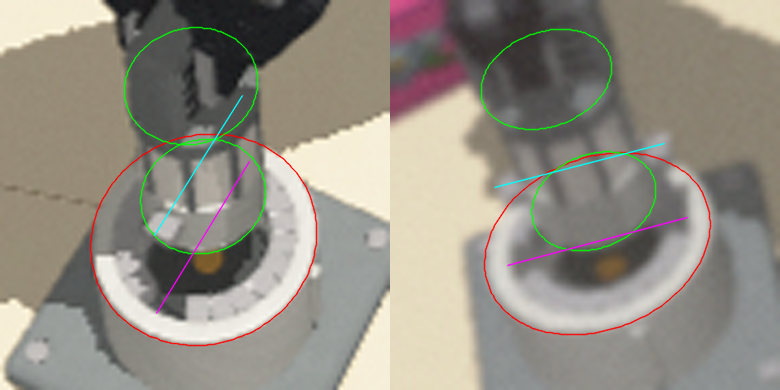

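Run:
```python
from ov import *
im=dict(np.load('pics/wrist19.npz'))
def draw(lamp,base,zf,yaw,fn):
    u0,v0=235,130;c=im['pixels'][v0:v0+200,u0:u0+180];S=3;c=np.ascontiguousarray(cv2.convertScaleAbs(cv2.resize(c,None,fx=S,fy=S,interpolation=2),alpha=1.6))
    def L(X,col):
        q=((fproj(im,X)-[u0,v0]+.5)*S).astype(np.int32);cv2.polylines(c,[q],False,col,1,cv2.LINE_AA)
    L(circ(base,.046,.066),(255,0,0));L(circ(lamp,.025,zf+.08),(0,255,0));L(circ(lamp,.025,zf),(0,255,0))
    d=np.array([np.cos(yaw),np.sin(yaw)]);n=np.array([-d[1],d[0]])
    for s in(1,-1):
        L(np.array([[*(lamp+s*.025*d-.006*n),zf+.024],[*(lamp+s*.034*d-.006*n),zf+.024],[*(lamp+s*.034*d+.006*n),zf+.024],[*(lamp+s*.025*d+.006*n),zf+.024]]),(0,255,255))
    L(np.array([[*(lamp+a*.027*d+b*.011*n),zf+.132] for a,b in((1,1),(1,-1),(-1,-1),(-1,1),(1,1))]),(255,255,0))
    cv2.imwrite(fn,c[:,:,::-1])
draw(np.array([.4844,.3562]),np.array([.485,.3585]),.0895,np.deg2rad(75.4),'pics/ovw19.png')
```

```text
(no output)
```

View pics/ovw19.png

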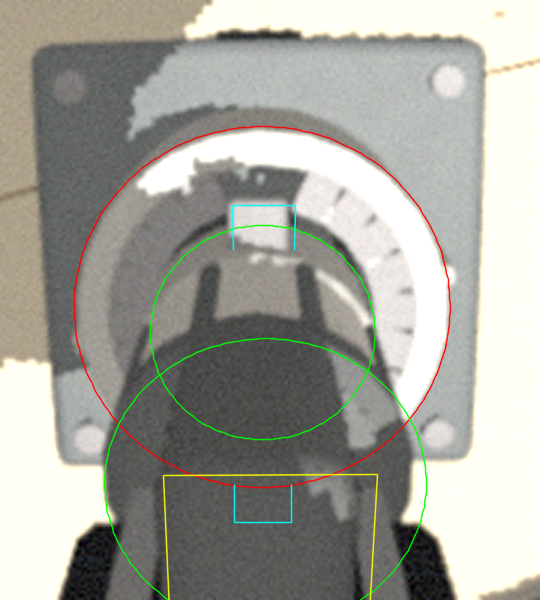

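The wrist overlay fits. The lamp axis is about 3 mm short of the base axis in y, and the lug lines up with the slot. I'll correct the offset while lowering to just above the mouth.

Request:
arm_command([
  {"dr": [0,0,0],"travel": [-0.35,0.05,0.5],"jaw": 1},
  {"dr": [0,0,0],"travel": [0,0,0.6],"jaw": 1},
  {"dr": [0,0,0],"travel": [0,0,0.5],"jaw": 1},
  {"dr": [0,0,0],"travel": [0,0,0],"jaw": 1},
  {"dr": [0,0,0],"travel": [0,0,0],"jaw": 1},
])

```text
time: 18.37
ee_pos: [0.4865, 0.3624, 0.1678]
tool_rot: [[-0.252, -0.968, 0.002], [-0.968, 0.252, 0.001], [-0.002, -0.002, -1.0]]
wrist_force: [0.8, -0.2, -3.5]
grip_width: 0.0214
```

```bash
python3 st.py; python3 chk2.py 20
python3 - <<'E'
from ov import *
s=ctrl.get_state();e=s['ee_pos'];R=s['tool_rot'];zf=e[2]-.0935;yaw=np.arctan2(R[1,0],R[0,0])
l=e[:2]+R[:2,0]*.0022
im=dict(np.load('pics/wrist20.npz'))
lamp=l;base=np.array([.485,.3585]);print('lamp',l)
u0,v0=235,130;c=im['pixels'][v0:v0+200,u0:u0+180];S=3;c=np.ascontiguousarray(cv2.convertScaleAbs(cv2.resize(c,None,fx=S,fy=S,interpolation=2),alpha=1.6))
def L(X,col):
    q=((fproj(im,X)-[u0,v0]+.5)*S).astype(np.int32);cv2.polylines(c,[q],False,col,1,cv2.LINE_AA)
L(circ(base,.046,.066),(255,0,0));L(circ(lamp,.025,zf),(0,255,0))
d=np.array([np.cos(yaw),np.sin(yaw)]);n=np.array([-d[1],d[0]])
for s in(1,-1):
    L(np.array([[*(lamp+s*.025*d-.006*n),zf+.024],[*(lamp+s*.034*d-.006*n),zf+.024],[*(lamp+s*.034*d+.006*n),zf+.024],[*(lamp+s*.025*d+.006*n),zf+.024]]),(0,255,255))
    L(np.array([[*(base+s*.027*d-.009*n),.066],[*(base+s*.037*d-.009*n),.066],[*(base+s*.037*d+.009*n),.066],[*(base+s*.027*d+.009*n),.066]]),(255,0,255))
cv2.imwrite('pics/ovw20.png',c[:,:,::-1])
ov(20,dict(side=l,scene=l),dict(side=(.4845,.3605),scene=(.4835,.3605)),zf,np.deg2rad(75.4),'20')
E
```

```text
18.3667 [0.4865 0.3624 0.1678] [ 0.8 -0.2 -3.5] [ 0.64  0.28  0.02  1.3  -0.   -0.68]
fix dr [-0.002   0.0019  0.    ] yaw -104.60404658976252 to base cm tool [ 0.41  0.05 -0.  ] foot~ 0.07425476770306647
side 504 0.0013584725237872413 [0.4876 0.3583 0.0195 0.0236] tilt [1.12 1.35]
foot z [0.07324963 0.07452193 0.07629144]
scene 369 0.0018367946122012145 [ 0.4878  0.3602 -0.0152 -0.0041] tilt [-0.87 -0.23]
foot z [0.06930857 0.07282921 0.07525149]
lamp [0.48605466 0.36026777]
```

View pics/ovw20.png

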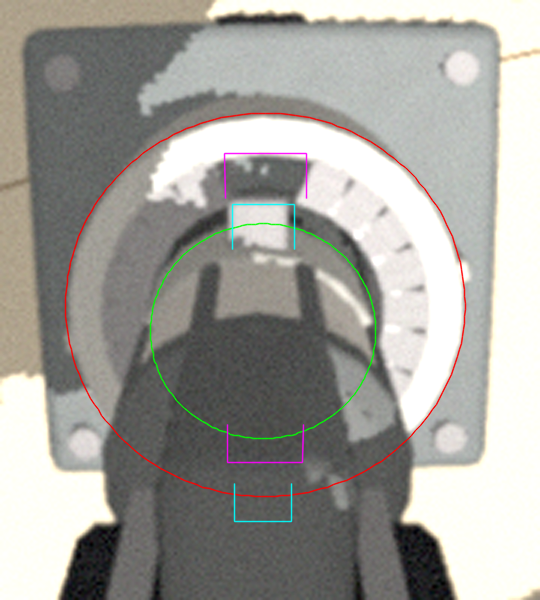

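View pics/ov20.png

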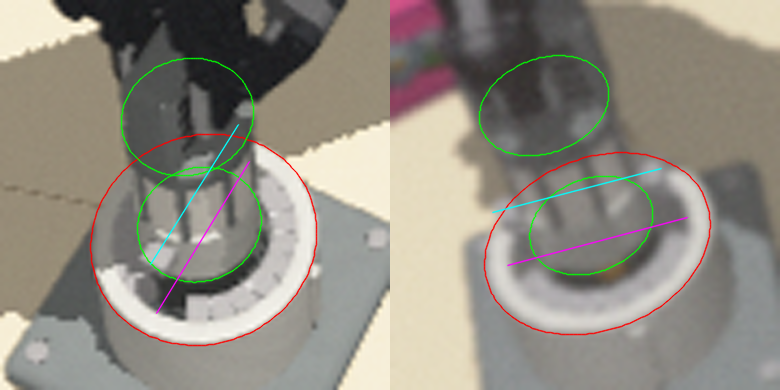

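Request:
arm_command([
  {"dr": [0,0.002,0],"travel": [0.12,0.1,0.4],"jaw": 1},
  {"dr": [0,0,0],"travel": [0.05,0.05,0.4],"jaw": 1},
  {"dr": [0,0,0],"travel": [0,0,0],"jaw": 1},
])

```text
time: 18.77
ee_pos: [0.4849, 0.3612, 0.1601]
tool_rot: [[-0.252, -0.968, 0.003], [-0.968, 0.252, 0.0], [-0.001, -0.003, -1.0]]
wrist_force: [-0.2, -0.9, -3.3]
grip_width: 0.0215
```

```bash
python3 st.py
```

```text
18.7667 [0.4849 0.3612 0.1601] [-0.2 -0.9 -3.3] [ 0.64  0.28 -0.    1.28 -0.   -0.67]
fix dr [-0.003  0.001  0.   ] yaw -104.61385939402943 to base cm tool [ 0.26 -0.08 -0.  ] foot~ 0.06657102790842087
```

Request:
arm_command([
  {"dr": [-0.003,0,0],"travel": [0,-0.05,0.4],"jaw": 1},
  {"dr": [0,0,0],"travel": [0.03,0,0.4],"jaw": 1},
  {"dr": [0,0,0],"travel": [0,0,0],"jaw": 1},
])

```text
time: 19.02
ee_pos: [0.4852, 0.3607, 0.1512]
tool_rot: [[-0.252, -0.968, -0.0], [-0.968, 0.252, 0.001], [-0.001, 0.0, -1.0]]
wrist_force: [-0.1, -0.1, -3.0]
grip_width: 0.0214
```

```bash
python3 st.py; python3 chk2.py 21
```

```text
19.0167 [0.4852 0.3607 0.1512] [-0.1 -0.1 -3. ] [ 0.64  0.29 -0.02  1.27  0.   -0.68]
fix dr [ 0.0003  0.0009 -0.    ] yaw -104.61110723863861 to base cm tool [ 0.21 -0.03 -0.  ] foot~ 0.057661573042167485
side 464 0.0014178244204113206 [0.4861 0.3566 0.0125 0.0228] tilt [0.72 1.31]
foot z [0.06910794 0.06952053 0.07043888]
scene 352 0.0014706633674964158 [0.4866 0.3585 0.0044 0.0019] tilt [0.25 0.11]
foot z [0.06902508 0.06917962 0.07060984]
```

View pics/s21c.png

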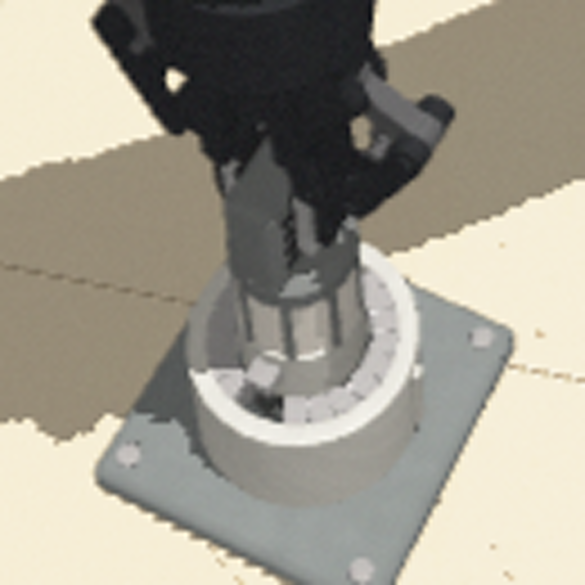

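The foot has entered the bore without force, and the lug sits over the slot. Continuing down.

Request:
arm_command([
  {"dr": [0,0,0],"travel": [0,-0.02,0.5],"jaw": 1},
  {"dr": [0,0,0],"travel": [0.03,0,0.5],"jaw": 1},
  {"dr": [0,0,0],"travel": [0,0,0.3],"jaw": 1},
  {"dr": [0,0,0],"travel": [0,0,0],"jaw": 1},
])

```text
time: 19.5
ee_pos: [0.4856, 0.3611, 0.1387]
tool_rot: [[-0.252, -0.968, 0.001], [-0.968, 0.252, 0.003], [-0.004, -0.0, -1.0]]
wrist_force: [-0.5, -0.1, -4.0]
grip_width: 0.0214
```

```bash
python3 st.py; python3 chk2.py 22
```

```text
19.5 [0.4856 0.3611 0.1387] [-0.5 -0.1 -4. ] [ 0.64  0.29 -0.04  1.24  0.   -0.68]
fix dr [-0.0003  0.0036  0.    ] yaw -104.59106419495545 to base cm tool [ 0.27 -0.   -0.  ] foot~ 0.04523138865556442
side 462 0.0015443652147108043 [0.4866 0.3571 0.0193 0.0166] tilt [1.11 0.95]
foot z [0.06900959 0.06921441 0.0699042 ]
scene 360 0.0019138862584980993 [ 0.487   0.3589  0.0089 -0.0036] tilt [ 0.51 -0.2 ]
foot z [0.06901728 0.06936711 0.06958282]
```

View pics/s22c.png

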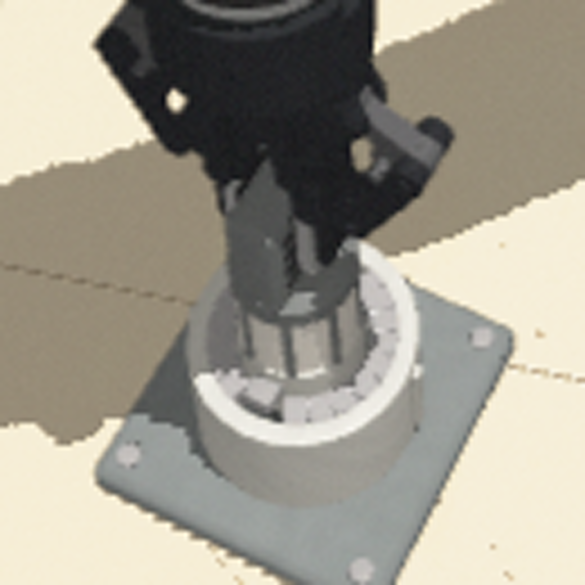

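The lug is inside the slot with no side force. Next I push against the spring to about 40 mm depth (TCP z ≈ 0.119).

Request:
arm_command([
  {"dr": [0,0.003,0],"travel": [0.05,0,0.6],"jaw": 1},
  {"dr": [0,0,0],"travel": [0.03,0,0.6],"jaw": 1},
  {"dr": [0,0,0],"travel": [0,0,0.5],"jaw": 1},
  {"dr": [0,0,0],"travel": [0,0,0.3],"jaw": 1},
])

```text
time: 19.98
ee_pos: [0.4859, 0.3615, 0.1246]
tool_rot: [[-0.251, -0.968, 0.005], [-0.968, 0.251, 0.005], [-0.006, -0.004, -1.0]]
wrist_force: [-4.0, -2.7, 8.1]
grip_width: 0.0214
```

```bash
python3 st.py
```

```text
19.9833 [0.4859 0.3615 0.1246] [-4.  -2.7  8.1] [ 0.64  0.29 -0.07  1.2   0.   -0.68]
fix dr [-0.0037  0.0063  0.    ] yaw -104.54485876503624 to base cm tool [ 0.32  0.01 -0.  ] foot~ 0.03107750231697666
```

Request:
arm_command([
  {"dr": [-0.003,0.005,0],"travel": [0.1,0.1,0.5],"jaw": 1},
  {"dr": [0,0,0],"travel": [0.05,0.05,0.5],"jaw": 1},
  {"dr": [0,0,0],"travel": [0,0,0.4],"jaw": 1},
])

```text
time: 20.23
ee_pos: [0.4858, 0.3616, 0.1168]
tool_rot: [[-0.251, -0.968, 0.009], [-0.968, 0.251, 0.006], [-0.008, -0.007, -1.0]]
wrist_force: [-7.0, -4.1, 12.3]
grip_width: 0.0216
```

```bash
python3 st.py; python3 chk2.py 23
```

```text
20.2333 [0.4858 0.3616 0.1168] [-7.  -4.1 12.3] [ 0.64  0.29 -0.09  1.18 -0.   -0.68]
fix dr [-0.0068  0.0081  0.    ] yaw -104.55314760868683 to base cm tool [ 0.32 -0.01 -0.  ] foot~ 0.02332852216241793
side 1497 0.007944412549643932 [0.494  0.3681 1.291  0.1708] tilt [73.97  9.79]
foot z [0.0692997  0.06935143 0.06944769]
scene 950 0.008287854229406815 [ 0.4775  0.3477  0.0451 -1.4283] tilt [  2.58 -81.83]
foot z [0.06955061 0.06955439 0.06956195]
```

View pics/s23c.png

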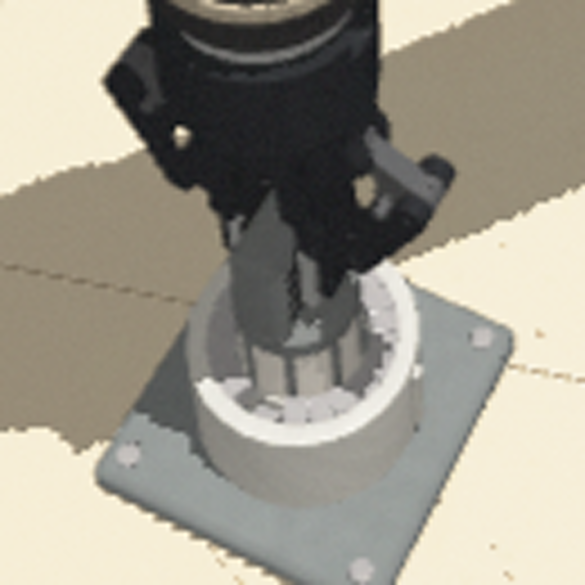

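Depth is about 42 mm by the arm and by the spring force. Now the clockwise turn, keeping downward pressure.

Request:
arm_command([
  {"dr": [-0.004,0.004,0.08],"travel": [0.05,0.04,0.2],"jaw": 1},
  {"dr": [-0.002,0.002,0.12],"travel": [0.05,0,0.2],"jaw": 1},
  {"dr": [0,0,0.12],"travel": [0,0,0.2],"jaw": 1},
  {"dr": [0,0,0.12],"travel": [0,-0.03,0.2],"jaw": 1},
])

```text
time: 20.72
ee_pos: [0.4877, 0.3621, 0.1181]
tool_rot: [[-0.651, -0.759, 0.012], [-0.759, 0.651, 0.009], [-0.015, -0.003, -1.0]]
wrist_force: [-5.6, -0.6, 10.2]
grip_width: 0.0213
```

```bash
python3 st.py
```

```text
20.7167 [0.4877 0.3621 0.1181] [-5.6 -0.6 10.2] [ 0.64  0.29 -0.09  1.18  0.   -0.22]
fix dr [-0.0028  0.0145  0.    ] yaw -130.61398689817545 to base cm tool [ 0.45 -0.03 -0.01] foot~ 0.02459605084528381
```

Request:
arm_command([
  {"dr": [-0.002,0.008,0.12],"travel": [0.08,0.06,0.22],"jaw": 1},
  {"dr": [0,0.005,0.12],"travel": [0.08,0,0.22],"jaw": 1},
  {"dr": [0,0,0.12],"travel": [0.05,-0.03,0.22],"jaw": 1},
  {"dr": [0,0,0.12],"travel": [0,-0.03,0.22],"jaw": 1},
])

```text
time: 21.05
ee_pos: [0.4882, 0.3616, 0.1184]
tool_rot: [[-0.935, -0.354, 0.011], [-0.354, 0.935, 0.007], [-0.013, 0.003, -1.0]]
wrist_force: [-6.5, -2.8, 10.8]
grip_width: 0.0211
```

```bash
python3 st.py
```

```text
21.05 [0.4882 0.3616 0.1184] [-6.5 -2.8 10.8] [ 0.64  0.29 -0.08  1.18 -0.    0.28]
fix dr [ 0.0026  0.0129 -0.    ] yaw -159.25267232239415 to base cm tool [ 0.41 -0.18 -0.01] foot~ 0.02488836707288286
```

Request:
arm_command([
  {"dr": [0.002,0.008,0.12],"travel": [0.1,-0.06,0.22],"jaw": 1},
  {"dr": [0,0.005,0.12],"travel": [0.08,-0.06,0.22],"jaw": 1},
  {"dr": [0,0,0.12],"travel": [0.05,-0.03,0.22],"jaw": 1},
  {"dr": [0,0,0.1],"travel": [0,-0.03,0.22],"jaw": 1},
])

```text
time: 21.38
ee_pos: [0.4882, 0.3593, 0.1185]
tool_rot: [[-0.993, 0.118, 0.01], [0.118, 0.993, 0.005], [-0.009, 0.006, -1.0]]
wrist_force: [-7.5, -11.7, 13.8]
grip_width: 0.0216
```

```bash
python3 st.py; python3 -c "
from h import *;print(ctrl.get_state()['wrist_torque'])"
```

```text
21.3833 [0.4882 0.3593 0.1185] [ -7.5 -11.7  13.8] [ 0.64  0.29 -0.08  1.19 -0.    0.75]
fix dr [ 0.0059  0.009  -0.    ] yaw 173.2335282053371 to base cm tool [ 0.31 -0.12 -0.  ] foot~ 0.024970659138031162
[-2.93082947  2.18089881  0.6703058 ]
```

Request:
arm_command([
  {"dr": [0.003,0.005,0.09],"travel": [0.1,-0.12,0.22],"jaw": 1},
  {"dr": [0,0,0.06],"travel": [0.05,-0.08,0.22],"jaw": 1},
])

```text
time: 21.55
ee_pos: [0.4884, 0.3582, 0.119]
tool_rot: [[-0.964, 0.265, 0.012], [0.265, 0.964, 0.005], [-0.011, 0.008, -1.0]]
wrist_force: [-4.8, -0.2, 8.2]
grip_width: 0.0217
```

```bash
python3 st.py; python3 -c "
from h import *;print(ctrl.get_state()['wrist_torque'])"; python3 chk2.py 24 >/dev/null
```

```text
21.55 [0.4884 0.3582 0.119 ] [-4.8 -0.2  8.2] [ 0.63  0.29 -0.09  1.18 -0.    0.9 ]
fix dr [ 0.0079  0.0107 -0.    ] yaw 164.63722811564472 to base cm tool [ 0.34 -0.06 -0.  ] foot~ 0.025494329007663685
[-0.17162951  0.73660452  1.82975702]
```

View pics/s24c.png

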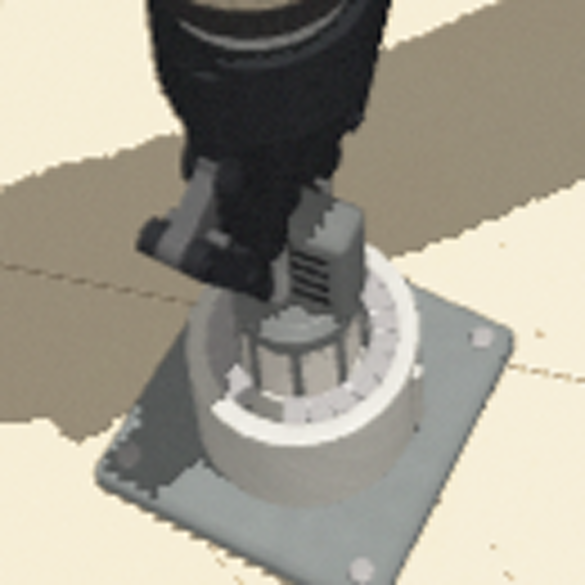

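Run:
```python
from h import *
o=[]
for k in(23,24):
    im=dict(np.load(f'pics/wrist{k}.npz'));o.append(cv2.convertScaleAbs(cv2.resize(im['pixels'][190:430,230:410],None,fx=2.2,fy=2.2),alpha=2))
    P=fcloud(im).reshape(-1,3);z=.158-.002;T=P[(np.hypot(P[:,0]-.487,P[:,1]-.359)<.045)&(abs(P[:,2]-.157)<.006)]
    if len(T)>50:print(k,len(T),T[:,2].mean(),cv2.minAreaRect((T[:,:2]*1e4).astype(np.float32)))
cv2.imwrite('pics/cmp.png',np.hstack(o)[:,:,::-1])
```

```text
23 9696 0.1547696285780215 ((4843.5009765625, 3504.44384765625), (588.6964111328125, 591.2874145507812), 31.08812141418457)
24 9641 0.15607738557155737 ((4795.44384765625, 3619.772705078125), (570.022705078125, 546.2784423828125), 28.528139114379883)
```

View pics/cmp.png

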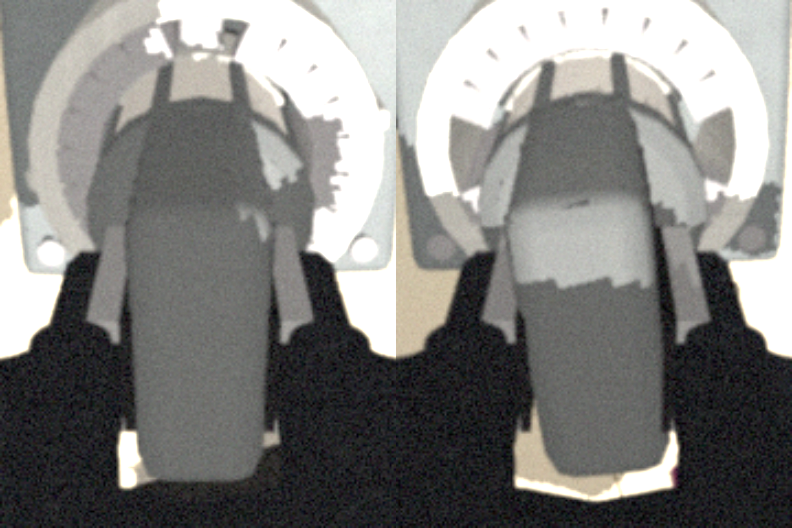

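Twist torque is up to 1.8 N m, so it's at the stop; the bar slipped about 4–5° in the pads. I'll back off about 6° to the pocket centre and let it rise.

Request:
arm_command([
  {"dr": [0.004,0.005,-0.06],"travel": [0.06,0,0.15],"jaw": 1},
  {"dr": [0,0,-0.05],"travel": [0.05,0.02,0.1],"jaw": 1},
  {"dr": [0,0,0],"travel": [0.02,0,-0.3],"jaw": 1},
])

```text
time: 21.95
ee_pos: [0.4881, 0.3586, 0.1245]
tool_rot: [[-0.989, 0.145, 0.013], [0.145, 0.989, 0.003], [-0.013, 0.005, -1.0]]
wrist_force: [-2.1, -1.1, 3.1]
grip_width: 0.0214
```

```bash
python3 st.py; python3 -c "
from h import *;print(ctrl.get_state()['wrist_torque'])"
```

```text
21.95 [0.4881 0.3586 0.1245] [-2.1 -1.1  3.1] [ 0.64  0.29 -0.08  1.2  -0.01  0.78]
fix dr [ 0.0046  0.0128 -0.    ] yaw 171.63606517698503 to base cm tool [ 0.3  -0.06 -0.  ] foot~ 0.030954735924875784
[-0.35798181  0.6091665   0.12104986]
```

Request:
arm_command([
  {"dr": [0,0.004,0],"travel": [0.02,0,-0.25],"jaw": 1},
  {"dr": [0,0.004,0],"travel": [0,0,-0.15],"jaw": 1},
  {"dr": [0,0,0],"travel": [0,0,0],"jaw": 1},
])

```text
time: 22.2
ee_pos: [0.4882, 0.3586, 0.1297]
tool_rot: [[-0.989, 0.146, 0.007], [0.146, 0.989, 0.004], [-0.006, 0.005, -1.0]]
wrist_force: [-1.4, -0.0, -0.0]
grip_width: 0.0215
```

```bash
python3 st.py; python3 chk2.py 25
```

```text
22.2 [0.4882 0.3586 0.1297] [-1.4 -0.  -0. ] [ 0.63  0.29 -0.06  1.21 -0.    0.78]
fix dr [ 0.0049  0.0062 -0.    ] yaw 171.60788534402616 to base cm tool [ 0.32 -0.05 -0.  ] foot~ 0.03619938418038354
side 1165 0.007932973718938276 [0.5052 0.3707 1.1822 0.3626] tilt [67.74 20.78]
foot z [0.0691339  0.06946266 0.07014027]
scene 742 0.009334955999920447 [0.4846 0.36   0.3319 0.0093] tilt [19.02  0.53]
foot z [0.06907437 0.06917692 0.06937671]
```

View pics/s25c.png

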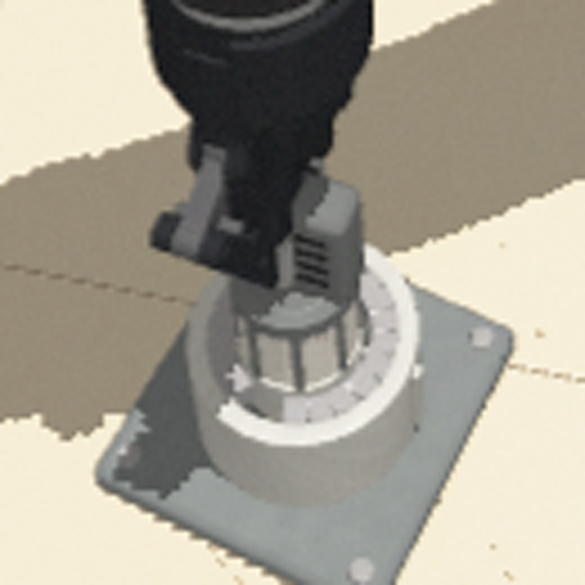

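Depth is about 30 mm. I'll test the lock with a light upward tug before letting go.

Request:
arm_command([
  {"dr": [0,0.004,0],"travel": [0,0,-0.3],"jaw": 1},
  {"dr": [0,0,0],"travel": [0,0,-0.2],"jaw": 1},
])

```text
time: 22.52
ee_pos: [0.488, 0.3583, 0.1299]
tool_rot: [[-0.989, 0.145, -0.0], [0.145, 0.989, 0.002], [0.001, 0.002, -1.0]]
wrist_force: [3.0, 2.7, -10.0]
grip_width: 0.0211
```

```bash
python3 st.py
```

```text
22.5167 [0.488  0.3583 0.1299] [  3.    2.7 -10. ] [ 0.63  0.29 -0.05  1.22  0.    0.78]
fix dr [ 0.0017 -0.0006  0.    ] yaw 171.662013381238 to base cm tool [ 0.3  -0.03  0.  ] foot~ 0.036386639271361126
```

It holds at -10 N without moving, so it is locked. Opening and retreating upward.

Request:
arm_command([
  {"dr": [0,0,0],"travel": [0,0,0.05],"jaw": 1},
  {"dr": [0,0,0],"travel": [0,0,0],"jaw": 0.3},
  {"dr": [0,0,0],"travel": [0,0,0],"jaw": 0},
  {"dr": [0,0,0],"travel": [0,0,0],"jaw": -0.5},
  {"dr": [0,0,0],"travel": [0,0,0],"jaw": -1},
  {"dr": [0,0,0],"travel": [0,0,0],"jaw": -1},
  {"dr": [0,0,0],"travel": [0,0,0],"jaw": -1},
  {"dr": [0,0,0],"travel": [0,0,-1],"jaw": -1},
  {"dr": [0,0,0],"travel": [0,0,-2],"jaw": -1},
  {"dr": [0,0,0],"travel": [0,0,-3],"jaw": -1},
  {"dr": [0,0,0],"travel": [0,0,-3],"jaw": -1},
  {"dr": [0,0,0],"travel": [0,0,-3],"jaw": -1},
  {"dr": [0,0,0],"travel": [0,0,-2],"jaw": -1},
  {"dr": [0,0,0],"travel": [0,0,0],"jaw": -1},
  {"dr": [0,0,0],"travel": [0,0,0],"jaw": -1},
])

```text
time: 23.77
ee_pos: [0.4875, 0.3571, 0.2825]
tool_rot: [[-0.989, 0.147, 0.003], [0.147, 0.989, 0.004], [-0.003, 0.005, -1.0]]
wrist_force: [0.3, 0.2, -0.8]
grip_width: 0.0856
```

```bash
python3 st.py
python3 - <<'E'
from fit import *
im=grab('wrist','wrist26.png');P=fcloud(im).reshape(-1,3)
T=P[(np.hypot(P[:,0]-.485,P[:,1]-.3585)<.04)&(P[:,2]>.15)&(P[:,2]<.18)];print('top z',T[:,2].mean(),T[:,2].std(),cv2.minAreaRect((T[:,:2]*1e4).astype(np.float32)))
for n in('side','scene'):
    im=grab(n,n+'26.png');P=cloud(im)
    x,N,rms,_=axisfit(P,[.485,.358,.09],.035,.075,.113);print(n,N,rms,x.round(4),np.rad2deg(x[2:]))
    if n=='side':
        for nm,(u,v) in dict(jar=(208,285),dish=(250,225),timer=(402,238)).items(): print(nm,P[v,u].round(3))
E
```

```text
23.7667 [0.4875 0.3571 0.2825] [ 0.3  0.2 -0.8] [0.63 0.29 0.27 1.55 0.   0.78]
fix dr [ 0.0045  0.0026 -0.    ] yaw 171.52901116309303 to base cm tool [ 0.27  0.1  -0.  ] foot~ 0.18903624341053846
top z 0.16594346206335536 0.0027170918337687654 ((4854.8447265625, 3591.882080078125), (227.50384521484375, 541.193603515625), 83.112060546875)
side 309 0.0011717675804963441 [ 0.4863  0.3577 -0.0096  0.018 ] [-0.54819043  1.03268389]
jar [0.715 0.076 0.068]
dish [0.471 0.392 0.533]
timer [ 0.289 -0.229  0.035]
scene 252 0.0014853280912757885 [ 0.487   0.36   -0.0286 -0.0011] [-1.63948325 -0.06555017]
```

View pics/side26.png

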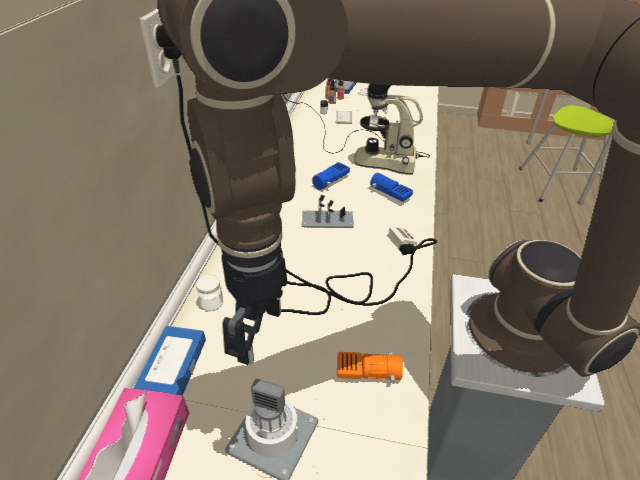

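View pics/wrist26.png

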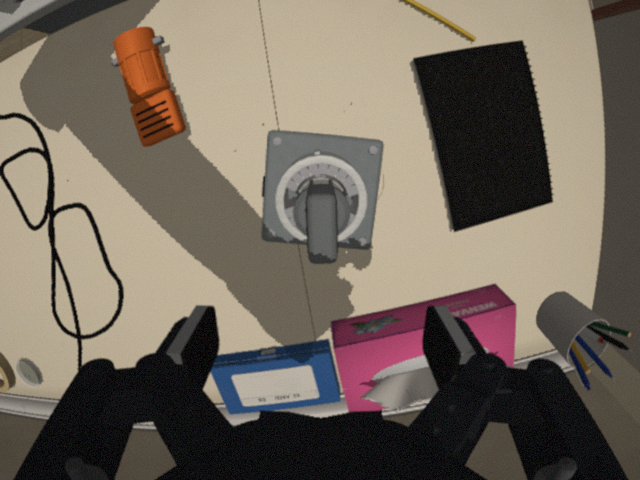

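Lamp top is at z≈0.166 (0.168 expected when locked), with yaw about 82° clockwise from the slots. It is upright and the gripper is clear. Handing in.

```bash
python3 -c "
from h import *
print(ctrl.close_job(), ctrl.get_state()['time'])"
```

```text
the job is handed in; nothing more can be done
the job is handed in; nothing more can be done
```

The lamp is locked in the bayonet base, upright, and the job was handed in at about 24 s of the 54 s allowed. I lifted it off its rest and stood it upright at about (0.57, 0.14). I let it go there, took it again from above by the bar, and put its lugs into the slots. I then pressed it down about 42 mm and turned it clockwise to the stop. At the stop I backed off about 6° to the middle of the pocket and let it spring up.

**Last checks:**
- **Locked:** the lamp held a 10 N upward tug without moving before I let go. By the arm's position it sits about 30 mm deep, the locking depth.
- **Position:** the top reads 0.166 m against 0.168 m expected, and the lamp is turned about 82° clockwise from the slots (the pocket is at 80°).
- **Upright:** the two fixed cameras gave tilts of 0.5–1.6° that do not agree with each other. Readings of the standing lamp scattered just as much, so I take it as upright.
- **Bystanders:** the jar and timer read within a few mm of where they started. The arm hid the dish in the side view at the end. It is in the last wrist view, but I did not measure it; the arm made no contact near it.

**What went less well:**
- The bar slipped about 4–5° in the pads at the stop.
- The first grasp closed about 17 mm too high on the bar, but it held.

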